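Tilt the tube-rack stand to its next index hole and turn the rack round

TASK

The tube rack stands on the level tilt stand with its label ledge turned away from you: lift it off and set it down upright on the black rubber mat. Then pull out the stand's sprung index knob, swing the empty platform towards you to the next hole (the middle one, 25 degrees) and let the pin spring fully home. Finally take the rack again and, without dropping it, set it on the tilted platform the other way round, label ledge towards you against the low front lip and centred between the sides, and leave everything else where it is.

Things in the scene. Friction and masses are not known exactly. Their poses are not given: they have to be found in the camera images.
- stand: Aluminium tilt stand for tube racks, fixed. Origin: centre of the base's underside, on the bench; x from its front (robot's side) to its back, y to its left, z up. Base 130 (x) x 196 (y) x 8 mm. Two 8 mm cheek plates, outer faces at y = +-92 mm, carry the tilting platform between them.
- pivot (a point): Middle of the platform's pivot axis, 85 mm above the bench over the stand's origin; the axis runs along the stand's y; axes as the stand's. Outside the right-hand cheek a steel index arm, fixed to the platform's shaft, points to the front and carries the index plunger: arm, plunger and platform swing as one.
- next_hole (a point): Mouth of the middle of three index holes in the outer face of the right-hand cheek (y negative), all 75 mm from the pivot axis and 25 degrees apart. From the pivot, holes lie at x, z = -68, +32 mm (level, the start), -75, 0 (this one, 25 degrees), -68, -32 (50 degrees). The cheek reaches 90 mm in front of the pivot and 131 mm above the bench.
- platform (a joint): Tilt of the platform in rad: 0 level (start), 0.436 (25 degrees) in the middle hole, 0.873 in the last. Grows as the back edge rises, the front edge sinks (deck leans towards the robot) and the index arm and knob in front go down. Play with the pin home: 1 degree. With the pin out it stays where it is left (friction 0.12 N m, under 2 N at the knob).
- deck (a point): Centre of the platform's upper surface, 12 mm above the pivot axis, turning with the platform: x along the deck from front to back, y along the pivot axis to the left, z square to the deck. Deck 84 (x) x 160 (y) mm, bare but for a lip along its front edge, 8 mm high, inner face at x = -38 mm. The right-hand cheek's front part stands up to 35 mm above the level deck, beyond its end.
- plunger (a joint): How far the index plunger is pulled out, in m: 0 pin home in a hole, 0.010 and more pin clear of the cheek (let go between holes it rests at 0.010 on the cheek's face), 0.014 its stop. Its spring pulls it in: 6 N at 0, 12 N at 0.010, 14.4 N at 0.014. The 10 mm pin has a round nose and enters the 12 mm hole by itself if let go within 2 degrees of it.
- knob (a point): Middle of the waist of the plunger's black pull knob, where to pinch it; axes as the deck's. At level it is 68 mm in front of, 32 above and 135 to the right of the pivot. Pull straight out to -y. Waist 24 mm diameter, 24 mm long (along y); outermost a rim 36 mm diameter, 8 mm thick; inboard a fixed 22 mm barrel, 19 mm long, then the index arm, 9 mm thick, 26 mm wide. Moves with the knob.
- rack: White block rack of 8 new, empty capped tubes, about 0.35 kg, one rigid piece. Origin: centre of the block's underside; z up. Block 48 (x) x 130 (y) x 52 mm (z); caps reach 90 mm up and lie within 20 mm of x = 0: grip it across its 48 mm, about 38 mm up. It starts on the level deck with its label ledge to the back. Friction holds it where it is set down on the tilted deck.
- label (a point): Middle of the label strip on the sloping ledge along the foot of the rack's -x side, 30 mm from the rack's x = 0, 18 mm up. The ledge is 120 mm long, 12 mm deep, 8 mm high at its edge, 28 mm at the block; the rack's other side is plain. With the ledge touching the deck's lip the rack's origin is at x = -2 mm from deck.
- mat: Flat black rubber mat on the bench to the left of the stand, 180 (x) x 220 (y) x 3 mm, fixed; origin: centre of its underside. Nothing lies on it. The rack is to stand on it with its middle at least 10 mm inside the mat's edges.
- big_rack: Bystander: large white tube rack with four rows of capped tubes, 100 x 200 x 92 mm, behind the stand; origin: centre of its underside. Leave alone.
- pump_bottle: Bystander: white pump bottle, 68 mm diameter, 191 mm high, behind and right of the stand; origin: centre of its underside. Leave alone.
- dish: Bystander: round steel dish, 100 mm diameter, 40 mm high, right of the stand; origin: centre of its underside. Leave alone.
- tape_roll: Bystander: roll of paper tape, 90 mm diameter, 25 mm high, lying flat behind the mat; origin: centre of its underside. Leave alone.
- marker: Bystander: black marker pen, 132 mm long, 14 mm thick, lying in front of the stand; origin: under its middle. Leave alone.

How it is judged:
On the way, in this order (a step that is already met when the one before it is completed fails the run):
1. the rack stands upright on the rubber mat, let go, its middle at least 10 mm inside the mat's edges (x of rack in the frame of mat between -0.08 and 0.08 m and y of rack in the frame of mat between -0.1 and 0.1 m and z of rack in the frame of mat between 0 and 0.008 m and angle between rack's own z axis and vertical below 0.1 rad and contact force between the fingers and rack below 0.1 N), for 0.2 s.
2. the index pin is pulled out clear of the cheek while the rack stands on the mat (value of joint plunger above 0.0085 m and x of rack in the frame of mat between -0.08 and 0.08 m and y of rack in the frame of mat between -0.1 and 0.1 m and z of rack in the frame of mat between 0 and 0.008 m and angle between rack's own z axis and vertical below 0.1 rad), for 0.1 s.
3. the platform is at the middle hole (25 degrees), the pin fully home and the knob let go, the rack still on the mat (value of joint platform between 0.39 and 0.48 rad and value of joint plunger below 0.003 m and x of rack in the frame of mat between -0.08 and 0.08 m and y of rack in the frame of mat between -0.1 and 0.1 m and z of rack in the frame of mat between 0 and 0.008 m and angle between rack's own z axis and vertical below 0.1 rad and contact force between the fingers and stand below 0.1 N), for 0.2 s.
At the end, for the whole second after the job is handed in: Platform in the middle hole (0.39 to 0.48 rad), pin home (within 3 mm); rack let go and at rest, flat on the deck (4 degrees, 5 mm), square to it (7 degrees), label ledge to the front and within 14 mm of the front lip, its middle within 22 mm of the deck's middle sideways (value of joint platform between 0.39 and 0.48 rad and value of joint plunger below 0.003 m and x of rack in the frame of deck between -0.01 and 0.012 m and y of rack in the frame of deck between -0.022 and 0.022 m and z of rack in the frame of deck between -0.004 and 0.005 m and angle between the z axis of rack and the z axis of deck, either way round below 0.07 rad and angle between the x axis of rack and the x axis of deck, either way round below 0.12 rad and x of label in the frame of deck below -0.02 m and linear speed of rack below 0.02 m/s and contact force between the fingers and rack below 0.1 N and contact force between the fingers and stand below 0.1 N); the robot touches nothing.
It fails at once if the rack is tipped over (more than 50 degrees) (angle between rack's own z axis and vertical above 0.87 rad).
It fails at once if the rack is dropped: it moves faster than 0.5 m/s (a fall of over 13 mm) while the fingers do not touch it (linear speed of rack above 0.5 m/s and contact force between the fingers and rack below 0.1 N).
It fails at once if another thing (big rack, pump bottle, dish, tape roll or marker) is moved more than 30 mm (distance of any of big_rack, pump_bottle, dish, tape_roll, marker from where it was at the start of the episode above 0.03 m).
It also fails if it takes over 72 s, if anything falls off the work surface, if the arm or the gripper's body presses on something with over 40 N, if the wrist force passes 120 N, or if a joint passes its speed limit or range.

ROBOT

A 6-joint arm with a two-finger parallel gripper is mounted at the origin on the work surface. World frame = base frame: x ahead of the robot, y to its left, z up, the work surface at z = 0. Lengths are in m, angles in rad, forces in N, time in s.
With the tool pointing down it reaches from about 0.35 to 0.975 m from the base axis. Payload 4.9 kg.
Tool frame: the origin (TCP) lies midway between the tips of the shut fingers; the grasp point (between the pads) lies 19 mm behind it (manip.pinch_z is the x of the grasp point in the tool frame, in m); x points along the fingers, y is the direction in which the jaws open and shut, and the axes are right-handed (so a half turn about x gives the same grasp; the last joint's range is limited). The gripper opens to 85 mm and grips with 20 to 120 N. Pads are 22 mm wide; open, the fingers measure 114 mm over their backs; the gripper's body (76 mm by 85 mm) begins 54 mm behind the grasp point. The pads swing forward as they close: fully open they stand 13 mm farther back than shut.
Start: joints at [-1.316, 0.053, 1.613, -0, 1.476, -0.119], TCP at [0.228, -0.582, 0.209] pointing down, gripper open.
Joint ranges: [-3.01, 3.01], [-1.01, 2.22], [0.06, 2.58], [-1.02, 4.17], [0.09, 2.62], [-3.14, 3.14]. Speed limits (rad/s): [2.57, 2.57, 3.14, 3.14, 3.14, 3.14].

INTERFACE

Orientations are given as a unit quaternion [w, x, y, z].
In Python, from plant import sensors, cams, workorder, manip gives the robot as it stands.
- The arm moves only by the tool drive_tool, never from a script. Its argument "series" is a list of rows, each an object of numbers: "x", "y", "z": the shift along the tool's x, y, z in units of 25 mm (1.0 is 25 mm); "ax", "ay", "az": the turn, a rotation vector about the tool's x, y, z in units of 5 degrees (1.0 is 5 degrees). A call has 1 to 5 rows; each row is the pose to reach, as a shift and turn from the pose commanded when the call began, along the tool's axes at that moment; what a row does not reach only later rows make up. A row lasts 1/12 s, in which the tool goes at most 41.7 mm and 7.16 degrees, less where a joint would pass 70% of its speed; a pose out of reach is approached as far as the arm can. A call with a gripper value outside its range is refused whole. "hand" is the opening, from 0 (shut) to 1 (fully open), set as the call begins (left out, the last holds). The fingers move at their own pace and stop on an object; the grip force is fixed at half the most. Time passes only in rows, so rows that repeat a pose let the fingers close. It gives the time, the measured TCP pose, the force and the opening at its end, in the units of the state.
- sensors.state(): the state, without advancing time (a new reading comes with each control period).
- cams.grab_frame(name): name is "side" or "top" or "wrist"; returns a dict with "img" (384x512x3 uint8, blue, green, red), "camera_matrix" (3x3 intrinsics, pixels), "k1" (the pictures are not rectified: a ray, as slopes to the right and down, at radius r is drawn at 1 + k1 r^2 times it, then the intrinsics apply), "cam_to_world" (4x4, takes a point from camera to world coordinates). Camera axes: x right, y down, z forward; pixel columns grow to the right and rows downward; lengths in m; the calibration is good to about 2 mm. A picture is of the moment at which its call begins. There is no depth.
- workorder.job_done(): hands the job in, once; it reports no verdict.
The state is a dict: "time": time; "joint_pos": joint angles; "joint_vel": joint speeds; "joint_efforts": joint torques, N m; "tool_pos": TCP position; "tool_rot": TCP orientation; "contact_force": force on the tool from outside, world axes, zero at the start; "ft_torque": the same for the moment, N m; "gripper_width": opening from 0.0 (shut) to 1.0 (fully open).
Only numpy, scipy, OpenCV 4.12 (cv2) and the standard library are available. Lean on these libraries where they do the work, as an engineer would, in place of code of your own. Each camera call takes 0.05 s, during which the arm holds its last target.

## Working session

There is one attempt and no reset: what is moved stays moved. The work goes in short steps, Python scripts to look and compute and a tool call to move; the robot and the scene stay as the last step left them, time stands still between calls to the robot, and variables do not carry over. Pictures are saved under pics/ and viewed, and the job is handed in when it is done.

Besides the shell and the picture viewer there is one more tool, called after "Call:" by a JSON object that holds its "op" and its "data", one argument or row to a line. drive_tool: Moves the arm, as the interface text tells. Its arguments: {"type":"object","properties":{"series":{"type":"array","items":{"type":"object","properties":{"x":{"type":"number"},"y":{"type":"number"},"z":{"type":"number"},"ax":{"type":"number"},"ay":{"type":"number"},"az":{"type":"number"}}}},"hand":{"type":"number"}},"required":["series"]}

```bash
ls; mkdir -p pics; python3 - <<'E'
from plant import sensors,cams,manip
import cv2,numpy as np
s=sensors.state();print(s)
print(manip.pinch_z)
for n in ["side","top","wrist"]:
    f=cams.grab_frame(n);cv2.imwrite(f"pics/{n}0.png",f["img"]);print(n,f["camera_matrix"],f["k1"],np.round(f["cam_to_world"],4).tolist())
E
```

```text
pics
{'time': 0.0, 'joint_pos': array([-1.31601475e+00,  5.33545497e-02,  1.61430858e+00, -1.51165851e-05,
        1.47603569e+00, -1.18990487e-01]), 'joint_vel': array([ 6.45000944e-04, -1.97404455e-03,  4.20083317e-04,  4.80121301e-05,
       -1.20586658e-03,  4.50273784e-04]), 'joint_efforts': array([-1.97227644e-03, -3.93690920e+01, -3.70177567e+01, -2.26844750e-04,
        7.15666582e-03, -1.56258375e-05]), 'tool_pos': array([ 0.22803341, -0.5811781 ,  0.20765581]), 'tool_rot': array([-0.13063834, -0.69473803, -0.13212347,  0.69484968]), 'contact_force': array([ 0.07817798, -0.38354794,  0.42559468]), 'ft_torque': array([0.04742018, 0.03922175, 0.00112677]), 'gripper_width': 1.0000285641653774}
-0.0187
side [[358.43450219   0.         258.46653757]
 [  0.         358.43450219 196.68398671]
 [  0.           0.           1.        ]] -0.11644206868818537 [[-0.9192, -0.3153, 0.2359, 0.3267], [-0.3937, 0.7406, -0.5445, 0.5378], [-0.003, -0.5934, -0.8049, 0.9451], [0.0, 0.0, 0.0, 1.0]]
top [[408.42066657   0.         255.61329637]
 [  0.         408.42066657 188.38395488]
 [  0.           0.           1.        ]] 0.012865821152849543 [[0.0024, -0.9904, 0.1381, 0.4586], [-0.9997, 0.0007, 0.0224, -0.0717], [-0.0222, -0.1382, -0.9902, 1.0359], [0.0, 0.0, 0.0, 1.0]]
wrist [[323.69166382   0.         261.62399189]
 [  0.         323.69166382 194.61699367]
 [  0.           0.           1.        ]] 0.0023381256745637997 [[0.3641, -0.8965, -0.2527, 0.2919], [-0.9314, -0.3507, -0.0977, -0.5561], [-0.001, 0.2709, -0.9626, 0.3723], [0.0, 0.0, 0.0, 1.0]]
```

View pics/side0.png

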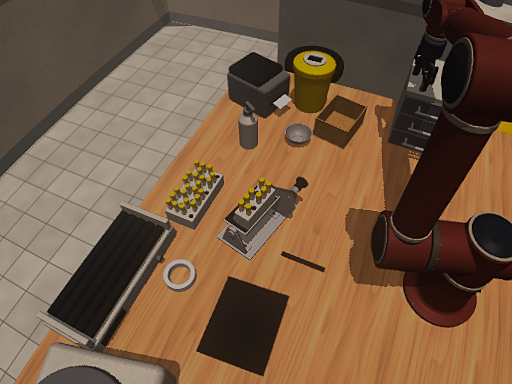

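View pics/top0.png

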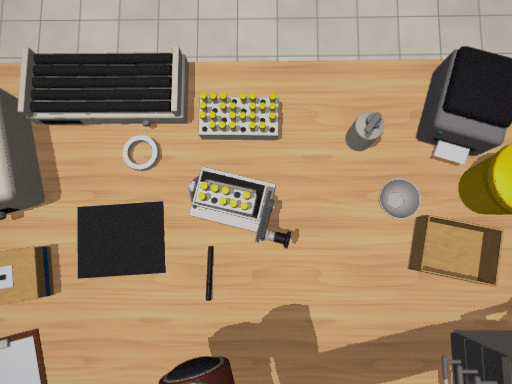

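View pics/wrist0.png

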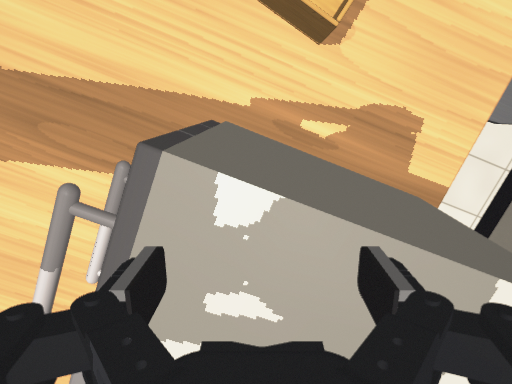

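```bash
cat > h.py <<'E'
import numpy as np,cv2
from scipy.spatial.transform import Rotation as R
def project(f,P):
    P=np.atleast_2d(P);T=np.linalg.inv(f["cam_to_world"]);c=P@T[:3,:3].T+T[:3,3]
    s=c[:,:2]/c[:,2:];r2=(s**2).sum(1,keepdims=True);d=s*(1+f["k1"]*r2);K=f["camera_matrix"]
    return d*[K[0,0],K[1,1]]+K[:2,2]
def ray(f,uv):
    K=f["camera_matrix"];d=(np.atleast_2d(uv)-K[:2,2])/[K[0,0],K[1,1]];s=d.copy()
    for _ in range(20): s=d/(1+f["k1"]*(s**2).sum(1,keepdims=True))
    v=np.c_[s,np.ones(len(s))]@f["cam_to_world"][:3,:3].T
    return f["cam_to_world"][:3,3],v
def atz(f,uv,z):
    o,v=ray(f,uv);z=np.broadcast_to(z,len(v));return o+v*((z-o[2])/v[:,2])[:,None]
def crop(f,name,x0,y0,x1,y1,s,pts=None):
    im=cv2.resize(f["img"][y0:y1,x0:x1],None,fx=s,fy=s,interpolation=cv2.INTER_CUBIC)
    if pts is not None:
        for u,v in pts: cv2.circle(im,(int((u-x0+.5)*s),int((v-y0+.5)*s)),2,(0,0,255),-1)
    cv2.imwrite(name,im)
def q2R(q): return R.from_quat([q[1],q[2],q[3],q[0]]).as_matrix()
def move(s,pos,M=None):
    """units in tool frame for target TCP pos & rotation"""
    A=q2R(s["tool_rot"]);d=A.T@(np.array(pos)-s["tool_pos"])/.025
    r=np.zeros(3) if M is None else R.from_matrix(A.T@M).as_rotvec()/np.radians(5)
    return np.round(d,3),np.round(r,3)
E
python3 - <<'E'
from h import *
import pickle
from plant import cams
F={n:cams.grab_frame(n) for n in("top","side")}
pickle.dump(F,open("f0.pkl","wb"))
crop(F["top"],"pics/t1.png",175,150,305,260,6)
crop(F["side"],"pics/s1.png",205,160,325,270,6)
crop(F["top"],"pics/t2.png",60,120,180,290,3.5)
E
```

```text
(no output)
```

View pics/t1.png

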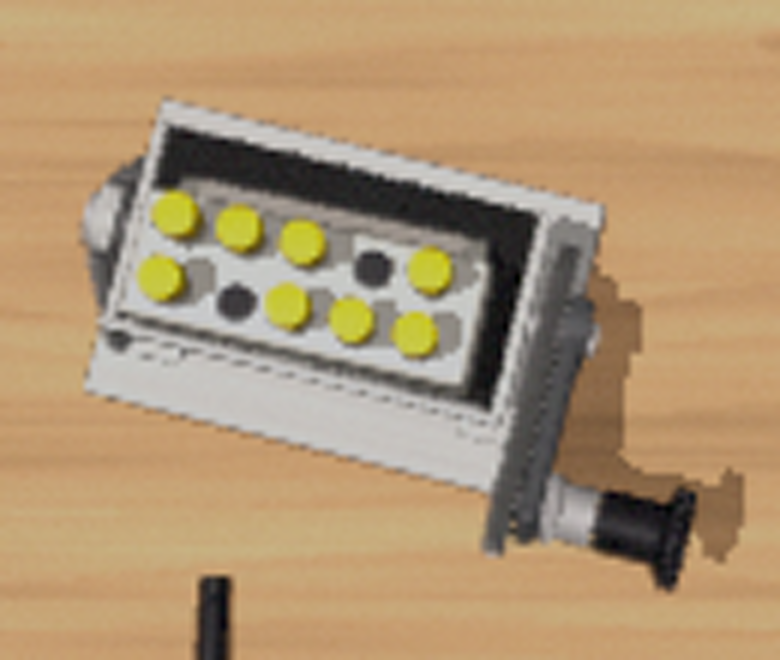

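View pics/s1.png

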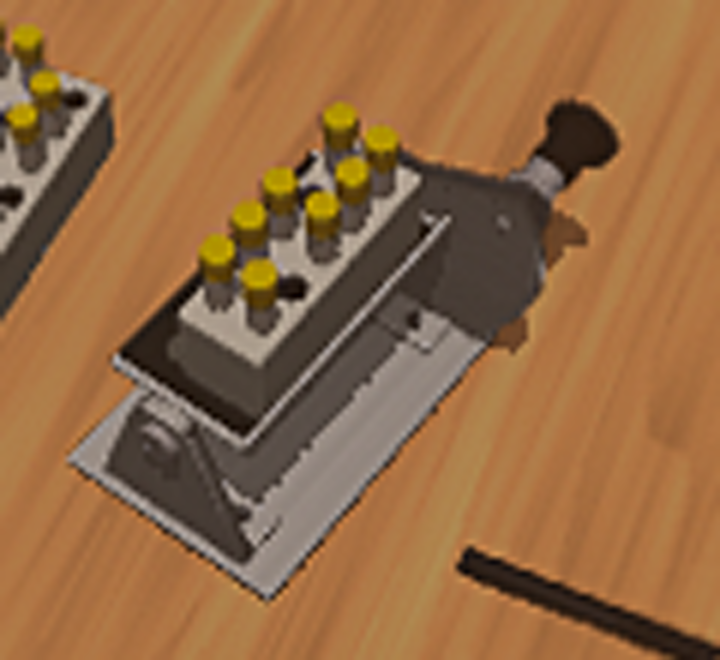

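View pics/t2.png

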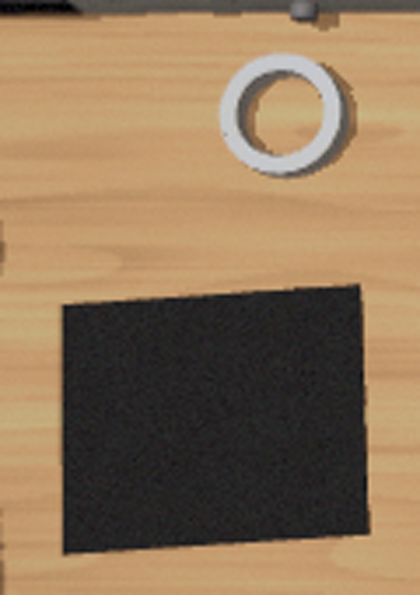

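```bash
cat > fit.py <<'E'
from h import *
import pickle
from scipy.optimize import least_squares
F=pickle.load(open("f0.pkl","rb"))
t=lambda u,v:(175+u/6-.5,150+v/6-.5)
s=lambda u,v:(205+u/6-.5,160+v/6-.5)
def fit(obs,x0):
    def res(p):
        c,sn=np.cos(p[2]),np.sin(p[2]);o=[]
        for n,uv,q in obs:
            P=[p[0]+c*q[0]-sn*q[1],p[1]+sn*q[0]+c*q[1],q[2]];o+=list(project(F[n],P)[0]-uv)
        return np.array(o)
    r=least_squares(res,x0);print(np.round(r.x,4),np.degrees(r.x[2]).round(2));print(r.fun.reshape(-1,2).round(1).tolist());return r.x
S=fit([("top",t(85,390),(-.065,.098,.008)),("top",t(165,100),(.065,.098,.008)),("top",t(605,205),(.065,-.098,.008)),
 ("side",s(268,600),(-.065,.098,.008)),("side",s(70,460),(.065,.098,.008))],[.5,0,-.2])
K=fit([("top",t(595,520),(-.068,-.123,.117)),("top",t(690,540),(-.068,-.151,.117)),("side",s(583,135),(-.068,-.151,.117)),("side",s(545,178),(-.068,-.123,.117))],[.5,0,-.2])
k=.149
Rk=fit([("top",t(463,386),(-.024,-.065,k)),("top",t(490,243),(.024,-.065,k)),
 ("side",s(265,362),(-.024,.065,k)),("side",s(418,178),(-.024,-.065,k)),("side",s(182,315),(.024,.065,k))],[.5,0,-.2])
m=lambda u,v:(60+u/3.5-.5,120+v/3.5-.5)
M=fit([("top",m(63,305),(.09,.11,.003)),("top",m(360,286),(.09,-.11,.003)),("top",m(369,533),(-.09,-.11,.003)),("top",m(64,553),(-.09,.11,.003))],[.4,.3,0])
np.save("S.npy",S)
E
python3 fit.py
```

```text
[ 0.5745  0.0107 -0.2445] -14.01
[[-0.3, 0.1], [-0.2, -0.6], [0.6, 0.1], [0.7, 0.3], [-0.3, -0.0]]
[ 0.5735  0.0097 -0.2302] -13.19
[[1.4, -0.1], [-2.2, -0.5], [-0.0, 0.1], [1.2, -1.1]]
[ 0.5644  0.0146 -0.185 ] -10.6
[[0.8, -1.1], [0.4, 1.2], [-0.2, 1.3], [0.7, -0.6], [-1.1, 0.7]]
[0.4744 0.2922 0.0669] 3.83
[[-0.4, -0.4], [0.5, -0.7], [0.3, 0.4], [-0.5, 0.5]]
```

```bash
python3 - <<'E'
exec(open("fit.py").read())
for p in ([.5644,.0146,np.radians(-10.6)],[.5644,.0146,np.radians(-12)]):
    c,sn=np.cos(p[2]),np.sin(p[2])
    q=[(a,b,.149) for a in(-.024,.024) for b in np.linspace(-.065,.065,14)]+[(.036,b,.105) for b in np.linspace(-.06,.06,9)]+[(-.024,b,.097) for b in np.linspace(-.065,.065,9)]
    P=[[p[0]+c*a-sn*b,p[1]+sn*a+c*b,z] for a,b,z in q]
    nm=str(int(-np.degrees(p[2])))
    ims=[]
    for n,bx in(("top",(175,150,305,260)),("side",(205,160,325,270))):
        crop(F[n],f"pics/o{nm}{n}.png",*bx,4.5 if 0 else 3.2,project(F[n],P)); ims.append(cv2.imread(f"pics/o{nm}{n}.png"))
    h=min(i.shape[0] for i in ims);cv2.imwrite(f"pics/o{nm}.png",np.hstack([i[:h] for i in ims]))
a=np.vstack([cv2.imread("pics/o10.png"),cv2.imread("pics/o12.png")] if __import__('os').path.exists("pics/o12.png") else [cv2.imread("pics/o10.png"),cv2.imread("pics/o11.png")]);cv2.imwrite("pics/oo.png",a[:,:800]);print(a.shape)
E
```

```text
[ 0.5745  0.0107 -0.2445] -14.01
[[-0.3, 0.1], [-0.2, -0.6], [0.6, 0.1], [0.7, 0.3], [-0.3, -0.0]]
[ 0.5735  0.0097 -0.2302] -13.19
[[1.4, -0.1], [-2.2, -0.5], [-0.0, 0.1], [1.2, -1.1]]
[ 0.5644  0.0146 -0.185 ] -10.6
[[0.8, -1.1], [0.4, 1.2], [-0.2, 1.3], [0.7, -0.6], [-1.1, 0.7]]
[0.4744 0.2922 0.0669] 3.83
[[-0.4, -0.4], [0.5, -0.7], [0.3, 0.4], [-0.5, 0.5]]
(704, 800, 3)
```

View pics/oo.png

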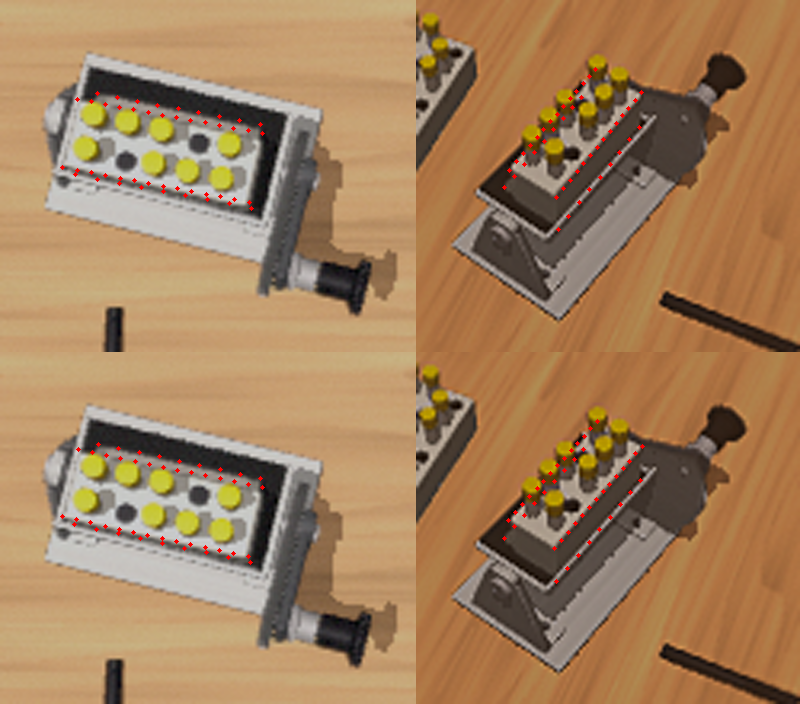

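```bash
cat > plan.py <<'E'
from h import *
from plant import sensors
S=np.load("S.npy")
def stand(p,S=S):
    c,s=np.cos(S[2]),np.sin(S[2]);return np.array([S[0]+c*p[0]-s*p[1],S[1]+s*p[0]+c*p[1],p[2]])
def toolR(yaw,tilt=0):
    """tool x down, tool y horizontal at yaw; tilt about the stand y axis (deck)"""
    x=np.array([0,0,-1.]);y=np.array([np.cos(yaw),np.sin(yaw),0]);M=np.c_[x,y,np.cross(x,y)]
    a=np.array([-np.sin(S[2]),np.cos(S[2]),0]);return R.from_rotvec(-tilt*0*a+tilt*a*(-1)).as_matrix()@M
E
python3 - <<'E'
from plan import *
s=sensors.state();A=q2R(s["tool_rot"]);print(A.round(3));print("yaw",np.degrees(np.arctan2(A[1,1],A[0,1])))
for y in(-12,168):
    print(y,move(s,[.566,.012,.30],toolR(np.radians(y))))
print(stand([-.068,-.135,.117]))
print(toolR(S[2],.4).round(2))
E
```

```text
[[-0.     0.365 -0.931]
 [ 0.001 -0.931 -0.365]
 [-1.    -0.001 -0.   ]]
yaw -68.58097908931174
-12 (array([ -3.648, -17.17 , -21.252]), array([-1.1316e+01, -7.0000e-03,  9.0000e-03]))
168 (array([ -3.648, -17.17 , -21.252]), array([2.4684e+01, 1.1000e-02, 8.0000e-03]))
[ 0.47587995 -0.10385547  0.117     ]
[[ 0.38  0.89 -0.24]
 [-0.09 -0.22 -0.97]
 [-0.92  0.39  0.  ]]
```

Call:
{"op": "drive_tool", "data": {
  "series": [
    {"x": -1.6},
    {"x": -3.2,"ax": -1},
    {"x": -3.65,"y": -1,"z": -1,"ax": -2.4},
    {"x": -3.65,"y": -2,"z": -2.3,"ax": -3.8},
    {"x": -3.65,"y": -3,"z": -3.6,"ax": -5}
  ],
  "hand": 1
}}

```text
schema error: expected keys x, y, z, ax, ay, az
```

```bash
python3 - <<'E'
from plan import *
s=sensors.state();print(s["time"],s["tool_pos"]);print(move(s,[.566,.012,.30],toolR(np.radians(-12))))
E
```

```text
0.25 [ 0.22813505 -0.58153838  0.20832946]
(array([ -3.648, -17.17 , -21.252]), array([-1.1316e+01, -7.0000e-03,  9.0000e-03]))
```

Call:
{"op": "drive_tool", "data": {
  "series": [
    {"x": -1.6,"y": 0,"z": 0,"ax": 0,"ay": 0,"az": 0},
    {"x": -3.2,"y": 0,"z": 0,"ax": -1,"ay": 0,"az": 0},
    {"x": -3.65,"y": -1,"z": -1,"ax": -2.4,"ay": 0,"az": 0},
    {"x": -3.65,"y": -2,"z": -2.3,"ax": -3.8,"ay": 0,"az": 0},
    {"x": -3.65,"y": -3,"z": -3.6,"ax": -5,"ay": 0,"az": 0}
  ],
  "hand": 1
}}

```text
time: 0.67
tool_pos: [0.2849, -0.479, 0.3022]
tool_rot: [0.281, 0.649, 0.279, -0.649]
contact_force: [1.0, -0.2, -0.6]
gripper_width: 0.999
```

```bash
python3 - <<'E'
from plan import *
s=sensors.state();print(s["time"],s["tool_pos"]);print(move(s,[.566,.012,.30],toolR(np.radians(-12))))
E
```

```text
0.6667 [ 0.28490547 -0.4790175   0.30215621]
(array([  0.045,  -5.318, -21.998]), array([-6.276,  0.022, -0.032]))
```

Call:
{"op": "drive_tool", "data": {
  "series": [
    {"x": 0,"y": -5.3,"z": -22,"ax": -6.3,"ay": 0,"az": 0},
    {"x": 0,"y": -5.3,"z": -22,"ax": -6.3,"ay": 0,"az": 0},
    {"x": 0,"y": -5.3,"z": -22,"ax": -6.3,"ay": 0,"az": 0},
    {"x": 0,"y": -5.3,"z": -22,"ax": -6.3,"ay": 0,"az": 0},
    {"x": 0,"y": -5.3,"z": -22,"ax": -6.3,"ay": 0,"az": 0}
  ]
}}

```text
time: 1.08
tool_pos: [0.3894, -0.2969, 0.3002]
tool_rot: [0.446, 0.549, 0.446, -0.549]
contact_force: [2.0, -0.2, -0.5]
gripper_width: 1.0
```

```bash
cat > to.py <<'E'
import sys
from plan import *
def to(p,M):
    s=sensors.state();print(round(s["time"],2),s["tool_pos"].round(4),s["contact_force"].round(1),s["gripper_width"].round(3),s["joint_pos"].round(2));print(*move(s,p,M))
if __name__=="__main__":
    a=list(map(float,sys.argv[1:]));to(a[:3],toolR(np.radians(a[3]),np.radians(a[4] if len(a)>4 else 0)))
E
python3 to.py .566 .012 .30 -12
```

```text
Traceback (most recent call last):
  File "to.py", line 6, in <module>
    a=list(map(float,sys.argv[1:]));to(a[:3],toolR(np.radians(a[3]),np.radians(a[4] if len(a)>4 else 0)))
                                    ~~^^^^^^^^^^^^^^^^^^^^^^^^^^^^^^^^^^^^^^^^^^^^^^^^^^^^^^^^^^^^^^^^^^^
  File "to.py", line 4, in to
    s=sensors.state();print(round(s["time"],2),s["tool_pos"].round(4),s["contact_force"].round(1),s["gripper_width"].round(3),s["joint_pos"].round(2));print(*move(s,p,M))
                                                                                                  ^^^^^^^^^^^^^^^^^^^^^^^^
AttributeError: 'float' object has no attribute 'round'
```

```bash
sed -i 's/s\["gripper_width"\].round(3)/round(s["gripper_width"],3)/' to.py
python3 to.py .566 .012 .30 -12
```

```text
1.08 [ 0.3894 -0.2969  0.3002] [ 2.  -0.2 -0.5] 1.0 [-0.8  -0.32  1.8   0.    1.66 -0.6 ]
[ 6.0000e-03  4.3820e+00 -1.3542e+01] [ 0.035  0.002 -0.005]
```

Call:
{"op": "drive_tool", "data": {
  "series": [
    {"x": 0,"y": 1.5,"z": -4.5,"ax": 0,"ay": 0,"az": 0},
    {"x": 0,"y": 4.38,"z": -13.54,"ax": 0,"ay": 0,"az": 0},
    {"x": 0,"y": 4.38,"z": -13.54,"ax": 0,"ay": 0,"az": 0},
    {"x": 0,"y": 4.38,"z": -13.54,"ax": 0,"ay": 0,"az": 0},
    {"x": 0,"y": 4.38,"z": -13.54,"ax": 0,"ay": 0,"az": 0}
  ]
}}

```text
time: 1.5
tool_pos: [0.4938, -0.1164, 0.3003]
tool_rot: [0.445, 0.55, 0.444, -0.55]
contact_force: [0.9, -0.9, -0.3]
gripper_width: 1.002
```

```bash

python3 to.py .566 .012 .30 -12
```

```text
1.5 [ 0.4938 -0.1164  0.3003] [ 0.9 -0.9 -0.3] 1.002 [-0.38 -0.27  1.76 -0.    1.65 -0.17]
[ 0.014  1.749 -5.628] [-0.016  0.002 -0.008]
```

Call:
{"op": "drive_tool", "data": {
  "series": [
    {"x": 0,"y": 1.75,"z": -5.63,"ax": 0,"ay": 0,"az": 0},
    {"x": 0,"y": 1.75,"z": -5.63,"ax": 0,"ay": 0,"az": 0},
    {"x": 0,"y": 1.75,"z": -5.63,"ax": 0,"ay": 0,"az": 0},
    {"x": 0,"y": 1.75,"z": -5.63,"ax": 0,"ay": 0,"az": 0},
    {"x": 0,"y": 1.75,"z": -5.63,"ax": 0,"ay": 0,"az": 0}
  ]
}}

```text
time: 1.92
tool_pos: [0.5666, 0.014, 0.2995]
tool_rot: [0.446, 0.549, 0.447, -0.548]
contact_force: [-0.3, 0.3, -0.2]
gripper_width: 1.004
```

```bash

python3 to.py .566 .012 .12 -12
python3 - <<'E'
from h import *
from plant import cams
import pickle
f=cams.grab_frame("wrist");pickle.dump(f,open("w1.pkl","wb"));crop(f,"pics/w1.png",0,0,512,384,1.5)
E
```

```text
1.92 [0.5666 0.014  0.2995] [-0.3  0.3 -0.2] 1.004 [-0.11 -0.12  1.64  0.    1.63  0.1 ]
[ 7.18  -0.     0.091] [ 0.045 -0.015  0.01 ]
```

View pics/w1.png

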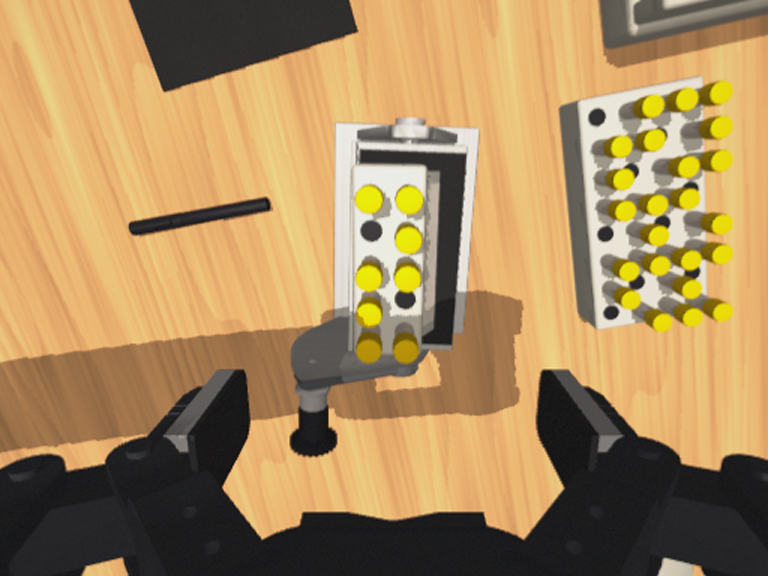

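```bash
python3 - <<'E'
from plan import *
import pickle
f=pickle.load(open("w1.pkl","rb"))
u=np.array([(352,168),(426,164),(350,356)])/1.5-.33
print(atz(f,u,.149).round(4))
# caps far row top z .187; near
c=np.array([(368,198),(409,198),(368,348),(405,348)])/1.5-.33
p=atz(f,c,.187);print(p.round(4),p.mean(0))
print(np.degrees(np.arctan2(*(p[0]-p[2])[:2])),np.degrees(np.arctan2(*(p[1]-p[3])[:2])))
# stand base corners
b=np.array([(337,123),(479,128)])/1.5-.33
print(atz(f,b,.008).round(4),stand([-.065,.098,.008]),stand([.065,.098,.008]))
print(q2R(sensors.state()["tool_rot"])[:,1])
# stand y dir via lip: 
E
```

```text
[[ 0.5537  0.0795  0.149 ]
 [ 0.5997  0.0724  0.149 ]
 [ 0.5233 -0.0444  0.149 ]]
[[ 0.562   0.062   0.187 ]
 [ 0.5845  0.0573  0.187 ]
 [ 0.5422 -0.0263  0.187 ]
 [ 0.5644 -0.031   0.187 ]] [0.56326035 0.01549869 0.187     ]
12.637562410034112 12.878246111205936
[[0.5375 0.1191 0.008 ]
 [0.6603 0.0891 0.008 ]] [0.53520092 0.12148654 0.008     ] [0.66133346 0.09001303 0.008     ]
[ 0.97861807 -0.20568305 -0.00107045]
```

Call:
{"op": "drive_tool", "data": {
  "series": [
    {"x": 1.6,"y": -0.15,"z": 0,"ax": 0.14,"ay": 0,"az": 0},
    {"x": 3.2,"y": -0.15,"z": 0,"ax": 0.14,"ay": 0,"az": 0},
    {"x": 4.8,"y": -0.15,"z": 0,"ax": 0.14,"ay": 0,"az": 0},
    {"x": 6.2,"y": -0.15,"z": 0,"ax": 0.14,"ay": 0,"az": 0},
    {"x": 7.18,"y": -0.15,"z": 0,"ax": 0.14,"ay": 0,"az": 0}
  ]
}}

```text
time: 2.38
tool_pos: [0.5592, 0.0097, 0.1165]
tool_rot: [-0.44, -0.552, -0.442, 0.554]
contact_force: [-0.8, 0.8, 0.0]
gripper_width: 1.002
```

```bash

python3 to.py .563 .0145 .12 -12.7
python3 - <<'E'
from h import *
from plant import cams
import pickle
f=cams.grab_frame("wrist");crop(f,"pics/w2.png",0,0,512,384,1.5)
f=cams.grab_frame("side");crop(f,"pics/s2.png",150,120,350,280,4)
E
```

```text
2.38 [0.5592 0.0097 0.1165] [-0.8  0.8  0. ] 1.002 [-0.12 -0.02  1.85 -0.    1.32  0.11]
[-0.14   0.107 -0.22 ] [-0.034  0.012  0.055]
```

View pics/w2.png

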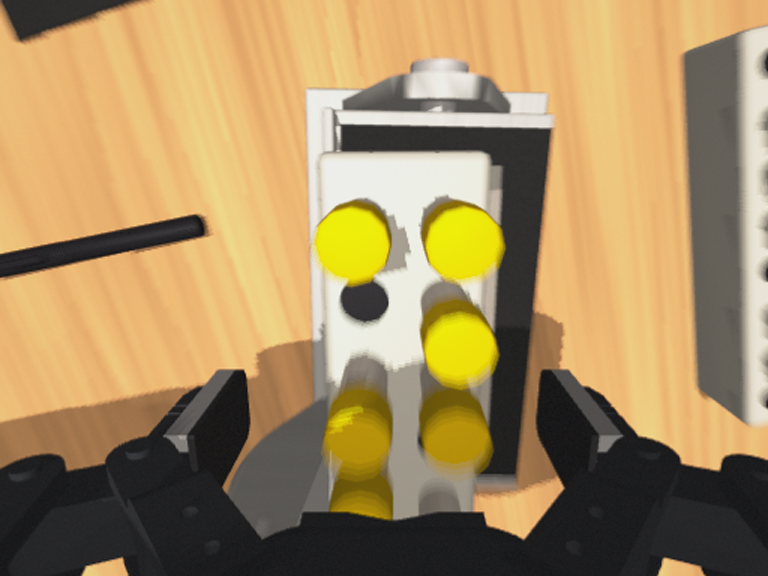

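View pics/s2.png

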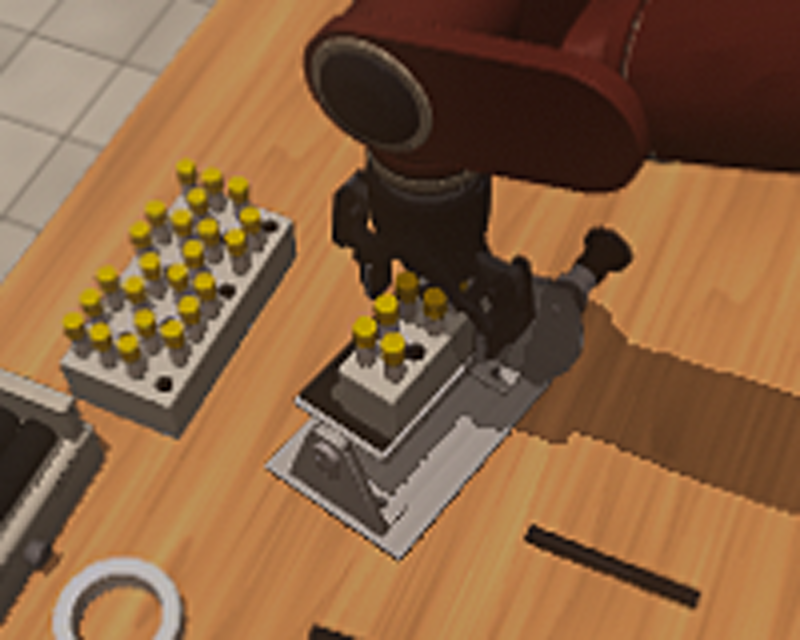

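```bash

for i in 1 2; do python3 to.py .563 .0145 .12 -12.7; done
```

```text
2.48 [0.5572 0.01   0.1147] [-0.8  0.6  0.1] 0.998 [-0.12 -0.02  1.85 -0.    1.32  0.11]
[-0.213  0.184 -0.226] [-0.035  0.019  0.126]
2.48 [0.5572 0.01   0.1147] [-0.8  0.6  0.1] 0.998 [-0.12 -0.02  1.85 -0.    1.32  0.11]
[-0.213  0.184 -0.226] [-0.035  0.019  0.126]
```

Call:
{"op": "drive_tool", "data": {
  "series": [
    {"x": -0.2,"y": 0.18,"z": -0.22,"ax": 0,"ay": 0,"az": 0.12},
    {"x": -0.2,"y": 0.18,"z": -0.22,"ax": 0,"ay": 0,"az": 0.12}
  ]
}}

```text
time: 2.65
tool_pos: [0.57, 0.0149, 0.1296]
tool_rot: [0.446, 0.557, 0.437, -0.549]
contact_force: [-0.3, 0.3, 1.5]
gripper_width: 1.001
```

```bash

for i in 1 ; do python3 to.py .563 .0145 .12 -12.7; done
```

```text
2.65 [0.57   0.0149 0.1296] [-0.3  0.3  1.5] 1.001 [-0.1  -0.03  1.83 -0.    1.32  0.12]
[ 0.378 -0.277  0.078] [-0.023 -0.011 -0.193]
```

Call:
{"op": "drive_tool", "data": {
  "series": [
    {"x": 0,"y": 0,"z": 0,"ax": 0,"ay": 0,"az": 0},
    {"x": 0,"y": 0,"z": 0,"ax": 0,"ay": 0,"az": 0}
  ]
}}

```text
time: 2.82
tool_pos: [0.5693, 0.0149, 0.1288]
tool_rot: [0.445, 0.556, 0.437, -0.549]
contact_force: [-0.6, -0.9, 0.1]
gripper_width: 0.999
```

```bash

for i in 1 ; do python3 to.py .563 .0145 .12 -12.7; done
```

```text
2.82 [0.5693 0.0149 0.1288] [-0.6 -0.9  0.1] 0.999 [-0.1  -0.03  1.83 -0.    1.32  0.12]
[ 0.35  -0.248  0.073] [-0.015 -0.006 -0.178]
```

Call:
{"op": "drive_tool", "data": {
  "series": [
    {"x": 0,"y": 0,"z": 0,"ax": 0,"ay": 0,"az": 0},
    {"x": 0,"y": 0,"z": 0,"ax": 0,"ay": 0,"az": 0}
  ]
}}

```text
time: 2.98
tool_pos: [0.568, 0.0151, 0.1268]
tool_rot: [0.445, 0.555, 0.438, -0.55]
contact_force: [0.2, -0.4, -0.3]
gripper_width: 0.999
```

```bash

for i in 1 ; do python3 to.py .563 .0145 .12 -12.7; done
```

```text
2.98 [0.568  0.0151 0.1268] [ 0.2 -0.4 -0.3] 0.999 [-0.1  -0.03  1.83 -0.    1.32  0.12]
[ 0.268 -0.192  0.067] [-0.016 -0.002 -0.139]
```

Call:
{"op": "drive_tool", "data": {
  "series": [
    {"x": 0.2,"y": -0.16,"z": 0.06,"ax": 0,"ay": 0,"az": -0.12},
    {"x": 0.2,"y": -0.16,"z": 0.06,"ax": 0,"ay": 0,"az": -0.12},
    {"x": 0.2,"y": -0.16,"z": 0.06,"ax": 0,"ay": 0,"az": -0.12},
    {"x": 0.2,"y": -0.16,"z": 0.06,"ax": 0,"ay": 0,"az": -0.12},
    {"x": 0.2,"y": -0.16,"z": 0.06,"ax": 0,"ay": 0,"az": -0.12}
  ]
}}

```text
time: 3.4
tool_pos: [0.5632, 0.0146, 0.1205]
tool_rot: [-0.441, -0.553, -0.441, 0.553]
contact_force: [-0.9, -0.2, 0.6]
gripper_width: 0.998
```

```bash

for i in 1 ; do python3 to.py .563 .0145 .12 -12.7; done
```

```text
3.4 [0.5632 0.0146 0.1205] [-0.9 -0.2  0.6] 0.998 [-0.11 -0.02  1.84  0.    1.32  0.12]
[ 0.02  -0.007  0.005] [-0.016 -0.     0.002]
```

Call:
{"op": "drive_tool", "data": {
  "series": [
    {"x": 0,"y": 0,"z": 0,"ax": 0,"ay": 0,"az": 0},
    {"x": 0,"y": 0,"z": 0,"ax": 0,"ay": 0,"az": 0},
    {"x": 0,"y": 0,"z": 0,"ax": 0,"ay": 0,"az": 0}
  ]
}}

```text
time: 3.65
tool_pos: [0.5633, 0.0146, 0.1207]
tool_rot: [0.441, 0.553, 0.441, -0.553]
contact_force: [0.2, -0.7, 0.1]
gripper_width: 1.001
```

```bash

for i in 1 ; do python3 to.py .563 .0145 .12 -12.7; done
```

```text
3.65 [0.5633 0.0146 0.1207] [ 0.2 -0.7  0.1] 1.001 [-0.11 -0.02  1.84  0.    1.32  0.12]
[ 0.028 -0.012  0.006] [-0.017 -0.001 -0.002]
```

Settled. Close.

Call:
{"op": "drive_tool", "data": {
  "series": [
    {"x": 0,"y": 0,"z": 0,"ax": 0,"ay": 0,"az": 0},
    {"x": 0,"y": 0,"z": 0,"ax": 0,"ay": 0,"az": 0},
    {"x": 0,"y": 0,"z": 0,"ax": 0,"ay": 0,"az": 0},
    {"x": 0,"y": 0,"z": 0,"ax": 0,"ay": 0,"az": 0},
    {"x": 0,"y": 0,"z": 0,"ax": 0,"ay": 0,"az": 0}
  ],
  "hand": 0
}}

```text
time: 4.07
tool_pos: [0.5636, 0.0145, 0.1212]
tool_rot: [0.441, 0.553, 0.441, -0.552]
contact_force: [-0.2, 0.3, 2.5]
gripper_width: 0.528
```

Call:
{"op": "drive_tool", "data": {
  "series": [
    {"x": 0,"y": 0,"z": 0,"ax": 0,"ay": 0,"az": 0},
    {"x": 0,"y": 0,"z": 0,"ax": 0,"ay": 0,"az": 0},
    {"x": 0,"y": 0,"z": 0,"ax": 0,"ay": 0,"az": 0}
  ]
}}

```text
time: 4.32
tool_pos: [0.5636, 0.0145, 0.1212]
tool_rot: [0.441, 0.553, 0.441, -0.552]
contact_force: [-0.8, 0.6, 5.0]
gripper_width: 0.533
```

```bash
python3 to.py .563 .0145 .12 -12.7
python3 - <<'E'
from h import *
from plant import cams
f=cams.grab_frame("wrist");crop(f,"pics/w3.png",0,0,512,384,1.5)
f=cams.grab_frame("side");crop(f,"pics/s3.png",150,120,350,280,4)
E
```

```text
4.32 [0.5636 0.0145 0.1212] [-0.8  0.6  5. ] 0.533 [-0.11 -0.02  1.84  0.    1.32  0.12]
[ 0.05  -0.023  0.006] [-0.017 -0.001 -0.01 ]
```

View pics/w3.png

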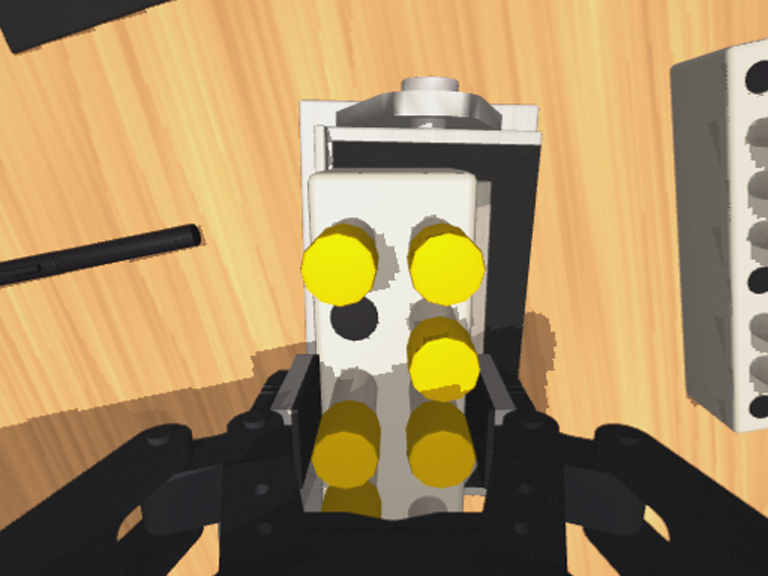

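View pics/s3.png

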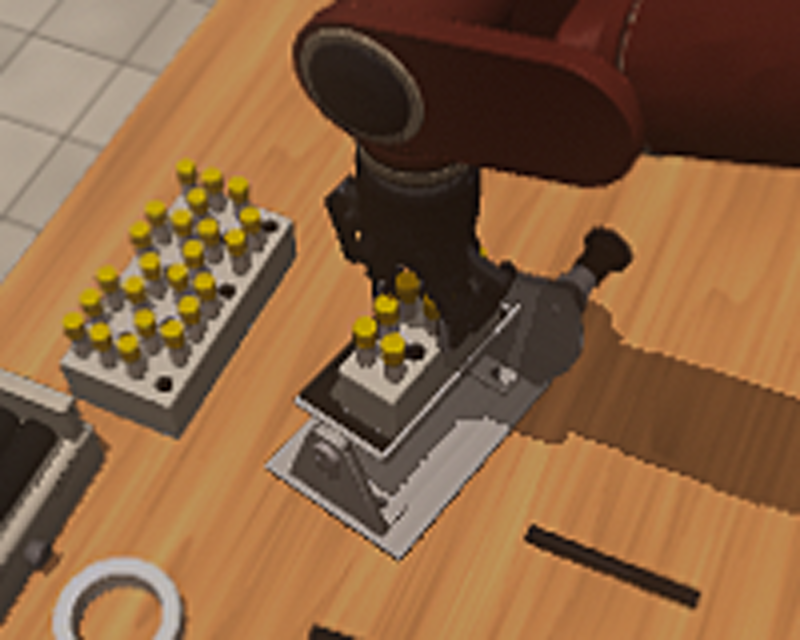

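Call:
{"op": "drive_tool", "data": {
  "series": [
    {"x": -0.3,"y": 0,"z": 0,"ax": 0,"ay": 0,"az": 0},
    {"x": -1,"y": 0,"z": 0,"ax": 0,"ay": 0,"az": 0},
    {"x": -2,"y": 0,"z": 0,"ax": 0,"ay": 0,"az": 0},
    {"x": -3,"y": 0,"z": 0,"ax": 0,"ay": 0,"az": 0},
    {"x": -4,"y": 0,"z": 0,"ax": 0,"ay": 0,"az": 0}
  ]
}}

```text
time: 4.83
tool_pos: [0.5617, 0.0147, 0.2195]
tool_rot: [-0.44, -0.551, -0.442, 0.554]
contact_force: [-0.0, 0.0, -3.7]
gripper_width: 0.528
```

```bash
python3 to.py .474 .292 .22 78
python3 - <<'E'
from h import *
from plant import cams
f=cams.grab_frame("side");crop(f,"pics/s4.png",150,80,350,240,4)
E
```

```text
4.83 [0.5617 0.0147 0.2195] [-0.   0.  -3.7] 0.528 [-0.11 -0.1   1.75 -0.    1.5   0.12]
[ -0.     -5.874 -10.041] [-18.156  -0.036   0.046]
```

View pics/s4.png

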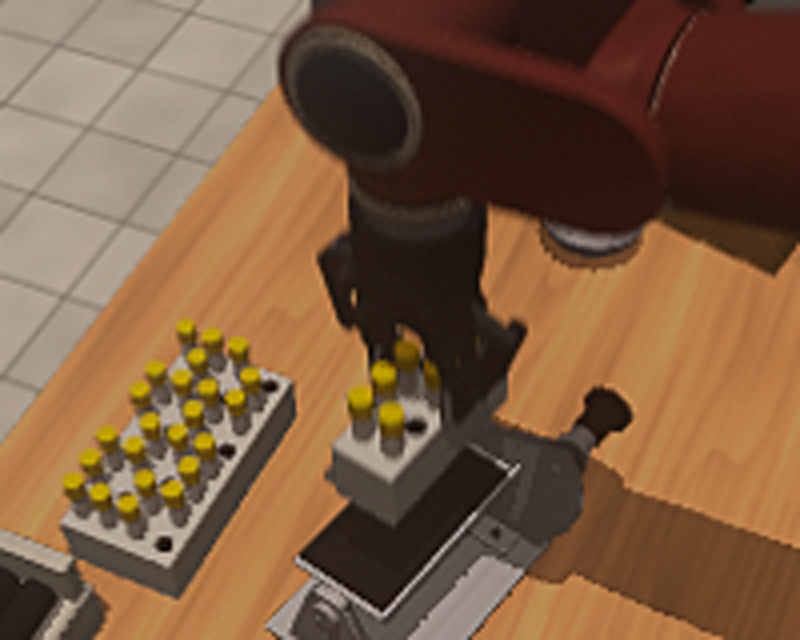

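Call:
{"op": "drive_tool", "data": {
  "series": [
    {"x": 0,"y": -0.4,"z": -0.7,"ax": -1.4,"ay": 0,"az": 0},
    {"x": 0,"y": -1,"z": -1.6,"ax": -2.8,"ay": 0,"az": 0},
    {"x": 0,"y": -1.6,"z": -2.6,"ax": -4.2,"ay": 0,"az": 0},
    {"x": 0,"y": -2.2,"z": -3.6,"ax": -5.6,"ay": 0,"az": 0},
    {"x": 0,"y": -2.7,"z": -4.6,"ax": -7,"ay": 0,"az": 0}
  ]
}}

```text
time: 5.3
tool_pos: [0.5209, 0.1426, 0.2182]
tool_rot: [0.587, 0.392, 0.589, -0.393]
contact_force: [1.3, -0.0, -3.7]
gripper_width: 0.528
```

```bash
python3 to.py .474 .292 .2 78
```

```text
5.3 [0.5209 0.1426 0.2182] [ 1.3 -0.  -3.7] 0.528 [ 0.13 -0.15  1.8   0.    1.5  -0.26]
[ 0.731  0.561 -6.239] [-11.092  -0.032   0.033]
```

Call:
{"op": "drive_tool", "data": {
  "series": [
    {"x": 0,"y": 0.05,"z": -0.8,"ax": -1.4,"ay": 0,"az": 0},
    {"x": 0,"y": 0.15,"z": -1.8,"ax": -2.8,"ay": 0,"az": 0},
    {"x": 0,"y": 0.3,"z": -3,"ax": -4.2,"ay": 0,"az": 0},
    {"x": 0.2,"y": 0.4,"z": -4.2,"ax": -5.6,"ay": 0,"az": 0},
    {"x": 0.5,"y": 0.5,"z": -5.4,"ax": -7,"ay": 0,"az": 0}
  ]
}}

```text
time: 5.72
tool_pos: [0.4823, 0.2724, 0.2067]
tool_rot: [0.679, 0.197, 0.679, -0.198]
contact_force: [0.3, -0.0, -2.6]
gripper_width: 0.53
```

```bash
python3 to.py .474 .292 .1 78
```

```text
5.72 [0.4823 0.2724 0.2067] [ 0.3 -0.  -2.6] 0.53 [ 0.38 -0.11  1.78 -0.    1.48 -0.62]
[ 4.267  0.489 -0.698] [-4.089 -0.011  0.011]
```

Call:
{"op": "drive_tool", "data": {
  "series": [
    {"x": 0.8,"y": 0.3,"z": -0.4,"ax": -1.4,"ay": 0,"az": 0},
    {"x": 1.7,"y": 0.49,"z": -0.7,"ax": -2.8,"ay": 0,"az": 0},
    {"x": 2.7,"y": 0.49,"z": -0.7,"ax": -4.1,"ay": 0,"az": 0},
    {"x": 3.6,"y": 0.49,"z": -0.7,"ax": -4.1,"ay": 0,"az": 0},
    {"x": 4.3,"y": 0.49,"z": -0.7,"ax": -4.1,"ay": 0,"az": 0}
  ]
}}

```text
time: 6.13
tool_pos: [0.4725, 0.2903, 0.0959]
tool_rot: [0.701, 0.074, 0.705, -0.076]
contact_force: [-0.1, -0.3, -3.7]
gripper_width: 0.526
```

Call:
{"op": "drive_tool", "data": {
  "series": [
    {"x": 0.8,"y": 0,"z": 0,"ax": 0,"ay": 0,"az": 0},
    {"x": 1.4,"y": 0,"z": 0,"ax": 0,"ay": 0,"az": 0},
    {"x": 1.7,"y": 0,"z": 0,"ax": 0,"ay": 0,"az": 0},
    {"x": 1.7,"y": 0,"z": 0,"ax": 0,"ay": 0,"az": 0},
    {"x": 1.7,"y": 0,"z": 0,"ax": 0,"ay": 0,"az": 0}
  ]
}}

```text
time: 6.55
tool_pos: [0.4746, 0.2908, 0.0572]
tool_rot: [0.702, 0.075, 0.704, -0.076]
contact_force: [0.4, 0.1, -3.7]
gripper_width: 0.526
```

Call:
{"op": "drive_tool", "data": {
  "series": [
    {"x": 0,"y": 0,"z": 0,"ax": 0,"ay": 0,"az": 0},
    {"x": 0,"y": 0,"z": 0,"ax": 0,"ay": 0,"az": 0},
    {"x": 0,"y": 0,"z": 0,"ax": 0,"ay": 0,"az": 0},
    {"x": 0,"y": 0,"z": 0,"ax": 0,"ay": 0,"az": 0},
    {"x": 0,"y": 0,"z": 0,"ax": 0,"ay": 0,"az": 0}
  ]
}}

```text
time: 6.97
tool_pos: [0.4757, 0.2913, 0.0588]
tool_rot: [0.703, 0.076, 0.703, -0.075]
contact_force: [0.3, -0.4, -3.4]
gripper_width: 0.526
```

```bash
python3 to.py .474 .292 .0275 78
python3 - <<'E'
from h import *
from plant import cams
f=cams.grab_frame("side");crop(f,"pics/s5.png",150,200,350,360,4)
f=cams.grab_frame("top");crop(f,"pics/t5.png",50,150,250,310,4)
E
```

```text
6.97 [0.4757 0.2913 0.0588] [ 0.3 -0.4 -3.4] 0.526 [ 0.42  0.03  1.89  0.    1.21 -0.94]
[ 1.252  0.012 -0.075] [-0.057  0.011 -0.008]
```

View pics/s5.png

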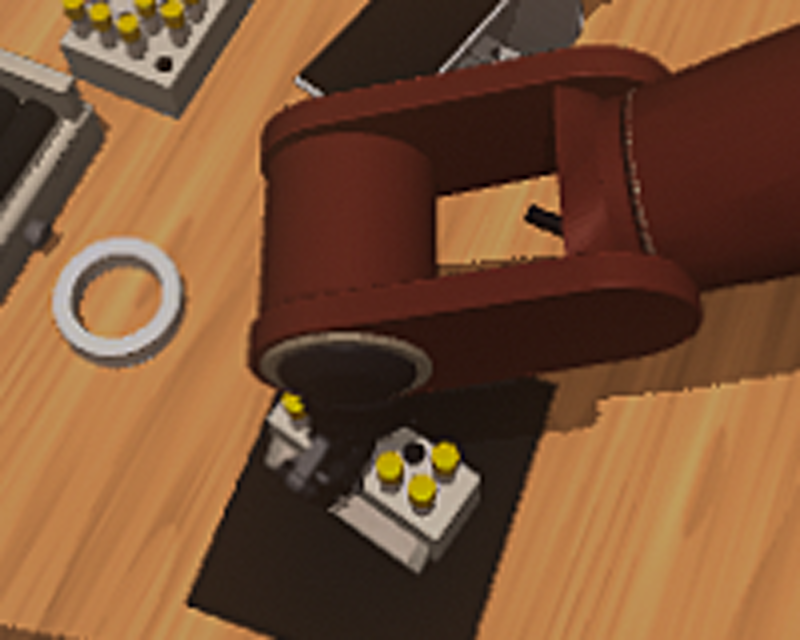

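View pics/t5.png

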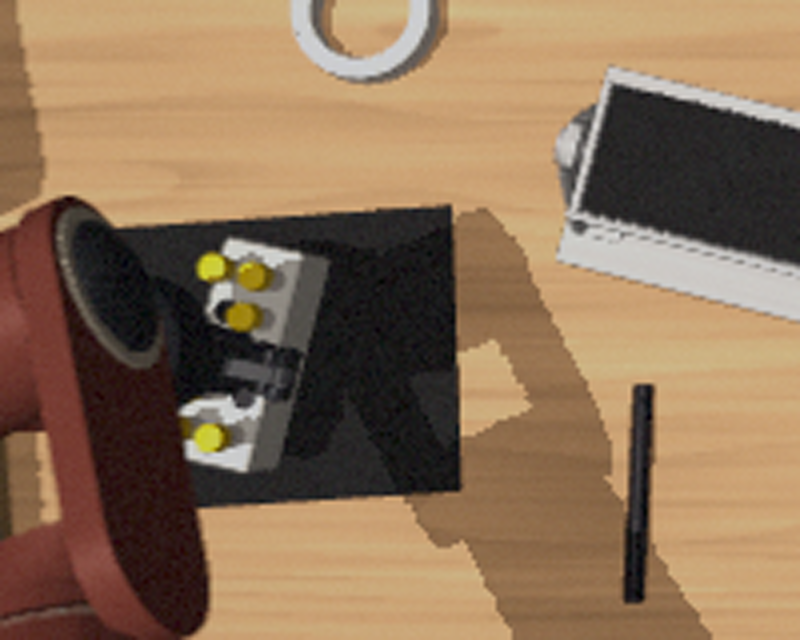

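Call:
{"op": "drive_tool", "data": {
  "series": [
    {"x": 0.5,"y": 0,"z": 0,"ax": 0,"ay": 0,"az": 0},
    {"x": 0.9,"y": 0,"z": 0,"ax": 0,"ay": 0,"az": 0},
    {"x": 1.1,"y": 0,"z": 0,"ax": 0,"ay": 0,"az": 0},
    {"x": 1.18,"y": 0,"z": 0,"ax": 0,"ay": 0,"az": 0},
    {"x": 1.18,"y": 0,"z": 0,"ax": 0,"ay": 0,"az": 0}
  ]
}}

```text
time: 7.48
tool_pos: [0.4745, 0.2908, 0.0276]
tool_rot: [0.702, 0.075, 0.704, -0.076]
contact_force: [0.8, -0.0, -4.9]
gripper_width: 0.526
```

Call:
{"op": "drive_tool", "data": {
  "series": [
    {"x": 0,"y": 0,"z": 0,"ax": 0,"ay": 0,"az": 0},
    {"x": 0,"y": 0,"z": 0,"ax": 0,"ay": 0,"az": 0},
    {"x": 0,"y": 0,"z": 0,"ax": 0,"ay": 0,"az": 0},
    {"x": 0,"y": 0,"z": 0,"ax": 0,"ay": 0,"az": 0},
    {"x": 0,"y": 0,"z": 0,"ax": 0,"ay": 0,"az": 0}
  ]
}}

```text
time: 7.9
tool_pos: [0.4753, 0.2911, 0.0286]
tool_rot: [0.703, 0.076, 0.703, -0.076]
contact_force: [-0.3, 0.4, -4.4]
gripper_width: 0.524
```

```bash
python3 to.py .474 .292 .0275 78
```

```text
7.9 [0.4753 0.2911 0.0286] [-0.3  0.4 -4.4] 0.524 [ 0.42  0.08  1.91 -0.    1.16 -0.94]
[ 0.042  0.023 -0.059] [-0.057  0.001 -0.   ]
```

Call:
{"op": "drive_tool", "data": {
  "series": [
    {"x": 0.04,"y": 0,"z": 0,"ax": 0,"ay": 0,"az": 0},
    {"x": 0.08,"y": 0,"z": 0,"ax": 0,"ay": 0,"az": 0},
    {"x": 0.08,"y": 0,"z": 0,"ax": 0,"ay": 0,"az": 0},
    {"x": 0.08,"y": 0,"z": 0,"ax": 0,"ay": 0,"az": 0}
  ]
}}

```text
time: 8.23
tool_pos: [0.4755, 0.2912, 0.0273]
tool_rot: [0.703, 0.076, 0.703, -0.076]
contact_force: [-2.5, -1.4, 3.5]
gripper_width: 0.523
```

Touching. Release gently, then rise.

Call:
{"op": "drive_tool", "data": {
  "series": [
    {"x": 0,"y": 0,"z": 0,"ax": 0,"ay": 0,"az": 0},
    {"x": 0,"y": 0,"z": 0,"ax": 0,"ay": 0,"az": 0},
    {"x": 0,"y": 0,"z": 0,"ax": 0,"ay": 0,"az": 0},
    {"x": 0,"y": 0,"z": 0,"ax": 0,"ay": 0,"az": 0},
    {"x": 0,"y": 0,"z": 0,"ax": 0,"ay": 0,"az": 0}
  ],
  "hand": 1
}}

```text
time: 8.65
tool_pos: [0.4755, 0.2912, 0.0268]
tool_rot: [0.703, 0.076, 0.703, -0.076]
contact_force: [0.0, 0.2, 0.7]
gripper_width: 1.0
```

Call:
{"op": "drive_tool", "data": {
  "series": [
    {"x": -0.5,"y": 0,"z": 0,"ax": 0,"ay": 0,"az": 0},
    {"x": -2,"y": 0,"z": 0,"ax": 0,"ay": 0,"az": 0},
    {"x": -3.6,"y": 0,"z": 0,"ax": 0,"ay": 0,"az": 0},
    {"x": -5.2,"y": 0,"z": 0,"ax": 0,"ay": 0,"az": 0},
    {"x": -6.8,"y": 0,"z": 0,"ax": 0,"ay": 0,"az": 0}
  ]
}}

```text
time: 9.07
tool_pos: [0.475, 0.2911, 0.1995]
tool_rot: [0.703, 0.076, 0.703, -0.075]
contact_force: [-0.4, 0.3, 0.5]
gripper_width: 1.003
```

```bash
python3 - <<'E'
from to import *
to(stand([-.068,-.135,.25]),toolR(S[2]))
from plant import cams
import pickle
f=cams.grab_frame("wrist");crop(f,"pics/w6.png",0,0,512,384,1.5);pickle.dump(f,open("w6.pkl","wb"))
E
```

```text
9.07 [0.475  0.2911 0.1995] [-0.4  0.3  0.5] 1.003 [ 0.42 -0.1   1.78  0.    1.46 -0.94]
[ -2.027 -15.427   3.394] [ 1.8346e+01  1.0000e-03 -1.0000e-02]
```

View pics/w6.png

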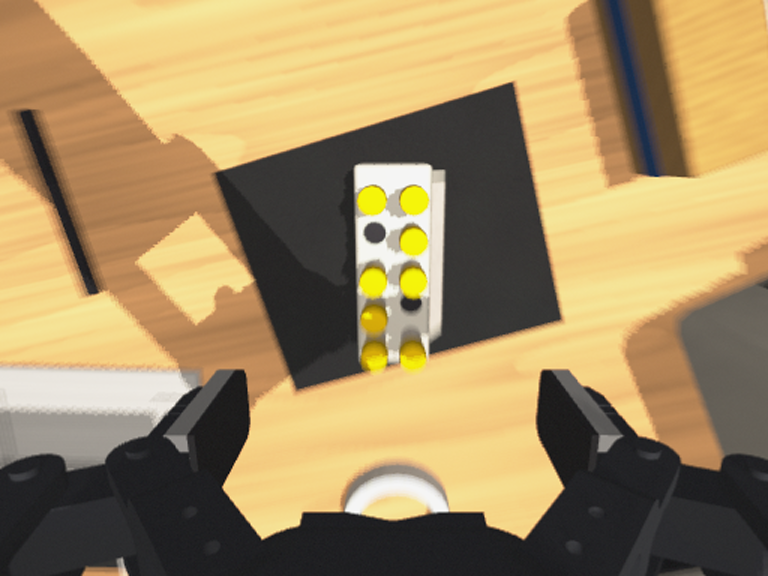

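Call:
{"op": "drive_tool", "data": {
  "series": [
    {"x": -0.5,"y": -0.8,"z": 0.2,"ax": 1.4,"ay": 0,"az": 0},
    {"x": -1,"y": -2.1,"z": 0.4,"ax": 2.8,"ay": 0,"az": 0},
    {"x": -1.5,"y": -3.5,"z": 0.7,"ax": 4.2,"ay": 0,"az": 0},
    {"x": -2,"y": -4.9,"z": 1,"ax": 5.6,"ay": 0,"az": 0},
    {"x": -2,"y": -6.2,"z": 1.3,"ax": 7,"ay": 0,"az": 0}
  ]
}}

```text
time: 9.53
tool_pos: [0.4752, 0.1315, 0.2508]
tool_rot: [0.649, 0.286, 0.645, -0.284]
contact_force: [0.9, 0.1, 0.7]
gripper_width: 1.001
```

```bash
cat > kn.py <<'E'
import sys
from to import *
a=list(map(float,sys.argv[1:]))  # stand x,y,z, tilt deg
to(stand(a[:3]),toolR(S[2],np.radians(a[3])))
E
python3 kn.py -.068 -.135 .25 0
```

```text
9.53 [0.4752 0.1315 0.2508] [0.9 0.1 0.7] 1.001 [ 0.12 -0.3   1.86 -0.    1.57 -0.62]
[ 0.028 -6.328  6.97 ] [11.284  0.012 -0.077]
```

Call:
{"op": "drive_tool", "data": {
  "series": [
    {"x": 0,"y": -0.9,"z": 0.9,"ax": 1.4,"ay": 0,"az": 0},
    {"x": 0,"y": -1.8,"z": 1.9,"ax": 2.8,"ay": 0,"az": 0},
    {"x": 0,"y": -2.8,"z": 3,"ax": 4.2,"ay": 0,"az": 0},
    {"x": 0,"y": -3.8,"z": 4.1,"ax": 5.6,"ay": 0,"az": 0},
    {"x": 0,"y": -4.7,"z": 5.2,"ax": 7,"ay": 0,"az": 0}
  ]
}}

```text
time: 9.95
tool_pos: [0.4756, -0.0442, 0.2477]
tool_rot: [0.532, 0.467, 0.53, -0.467]
contact_force: [1.8, 0.6, 1.0]
gripper_width: 1.005
```

```bash
python3 kn.py -.068 -.135 .25 0
```

```text
9.95 [ 0.4756 -0.0442  0.2477] [1.8 0.6 1. ] 1.005 [-0.25 -0.33  1.9  -0.    1.58 -0.38]
[-0.091 -0.294  2.367] [ 4.276  0.005 -0.022]
```

Call:
{"op": "drive_tool", "data": {
  "series": [
    {"x": 0,"y": -0.1,"z": 0.7,"ax": 1.4,"ay": 0,"az": 0},
    {"x": 0,"y": -0.2,"z": 1.6,"ax": 2.8,"ay": 0,"az": 0},
    {"x": 0,"y": -0.29,"z": 2.37,"ax": 4.28,"ay": 0,"az": 0},
    {"x": 0,"y": -0.29,"z": 2.37,"ax": 4.28,"ay": 0,"az": 0},
    {"x": 0,"y": -0.29,"z": 2.37,"ax": 4.28,"ay": 0,"az": 0}
  ]
}}

```text
time: 10.37
tool_pos: [0.4767, -0.1027, 0.2472]
tool_rot: [0.437, 0.556, 0.437, -0.556]
contact_force: [0.1, -0.0, -0.1]
gripper_width: 0.998
```

Call:
{"op": "drive_tool", "data": {
  "series": [
    {"x": 0,"y": 0,"z": 0,"ax": 0,"ay": 0,"az": 0},
    {"x": 0,"y": 0,"z": 0,"ax": 0,"ay": 0,"az": 0},
    {"x": 0,"y": 0,"z": 0,"ax": 0,"ay": 0,"az": 0},
    {"x": 0,"y": 0,"z": 0,"ax": 0,"ay": 0,"az": 0},
    {"x": 0,"y": 0,"z": 0,"ax": 0,"ay": 0,"az": 0}
  ]
}}

```text
time: 10.78
tool_pos: [0.4768, -0.1015, 0.2467]
tool_rot: [0.437, 0.556, 0.437, -0.556]
contact_force: [-0.1, 0.0, 0.2]
gripper_width: 1.001
```

```bash
python3 kn.py -.068 -.135 .1 0
python3 - <<'E'
from plan import *
from plant import cams
import pickle
f=cams.grab_frame("wrist");pickle.dump(f,open("w7.pkl","wb"))
pts=[(-.068,y,.117) for y in(-.104,-.123,-.147,-.155)]+[(-.068+d,-.147,.117) for d in(-.018,.018)]
crop(f,"pics/w7.png",0,0,512,384,1.5,project(f,[stand(p) for p in pts]))
f=cams.grab_frame("top");pickle.dump(f,open("t7.pkl","wb"))
E
```

```text
10.78 [ 0.4768 -0.1015  0.2467] [-0.1  0.   0.2] 1.001 [-0.36 -0.31  1.88  0.    1.57 -0.13]
[ 5.866 -0.013  0.098] [ 0.081 -0.    -0.001]
```

View pics/w7.png

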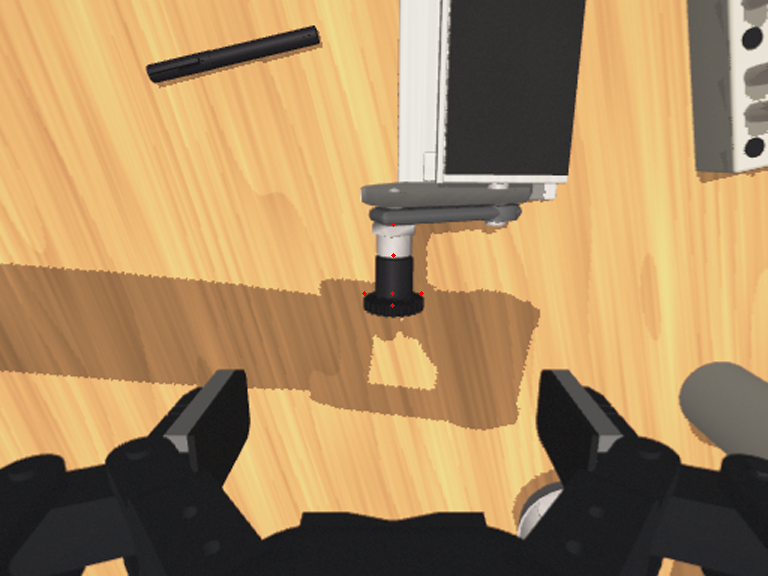

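Call:
{"op": "drive_tool", "data": {
  "series": [
    {"x": 1.2,"y": 0,"z": 0.02,"ax": 0.08,"ay": 0,"az": 0},
    {"x": 2.5,"y": 0,"z": 0.02,"ax": 0.08,"ay": 0,"az": 0},
    {"x": 3.8,"y": 0,"z": 0.02,"ax": 0.08,"ay": 0,"az": 0},
    {"x": 5,"y": 0,"z": 0.02,"ax": 0.08,"ay": 0,"az": 0},
    {"x": 5.8,"y": 0,"z": 0.02,"ax": 0.08,"ay": 0,"az": 0}
  ]
}}

```text
time: 11.3
tool_pos: [0.4749, -0.1019, 0.0982]
tool_rot: [-0.434, -0.557, -0.436, 0.558]
contact_force: [-0.0, 0.6, 0.6]
gripper_width: 0.997
```

Call:
{"op": "drive_tool", "data": {
  "series": [
    {"x": 0,"y": 0,"z": 0,"ax": 0,"ay": 0,"az": 0},
    {"x": 0,"y": 0,"z": 0,"ax": 0,"ay": 0,"az": 0},
    {"x": 0,"y": 0,"z": 0,"ax": 0,"ay": 0,"az": 0},
    {"x": 0,"y": 0,"z": 0,"ax": 0,"ay": 0,"az": 0},
    {"x": 0,"y": 0,"z": 0,"ax": 0,"ay": 0,"az": 0}
  ]
}}

```text
time: 11.72
tool_pos: [0.4781, -0.1032, 0.1039]
tool_rot: [0.436, 0.558, 0.434, -0.557]
contact_force: [0.2, 0.9, -0.1]
gripper_width: 0.999
```

```bash
python3 kn.py -.068 -.133 .1 0
python3 - <<'E'
from plan import *
from plant import cams
f=cams.grab_frame("wrist")
crop(f,"pics/w8.png",0,0,512,384,1.5)
f=cams.grab_frame("side")
crop(f,"pics/s8.png",200,100,400,260,4)
E
```

```text
11.72 [ 0.4781 -0.1032  0.1039] [ 0.2  0.9 -0.1] 0.999 [-0.36 -0.19  2.03 -0.    1.3  -0.12]
[ 0.156 -0.079 -0.032] [-0.013  0.006 -0.044]
```

View pics/w8.png

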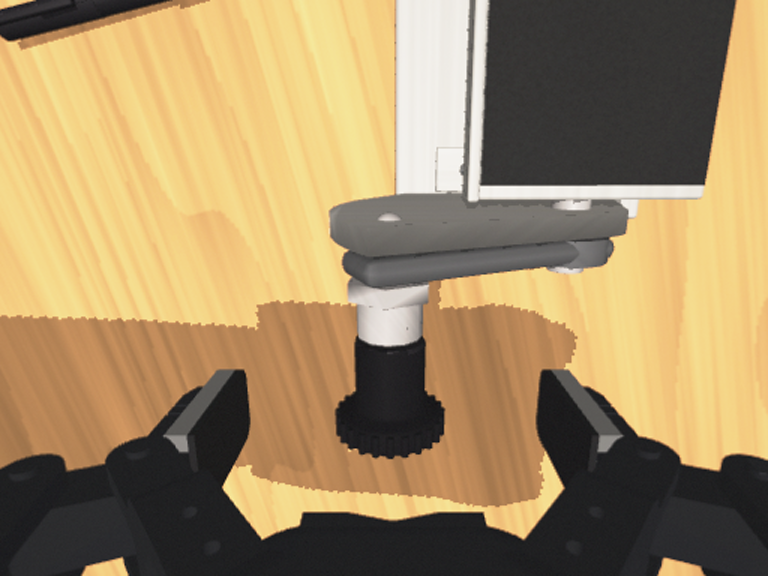

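View pics/s8.png

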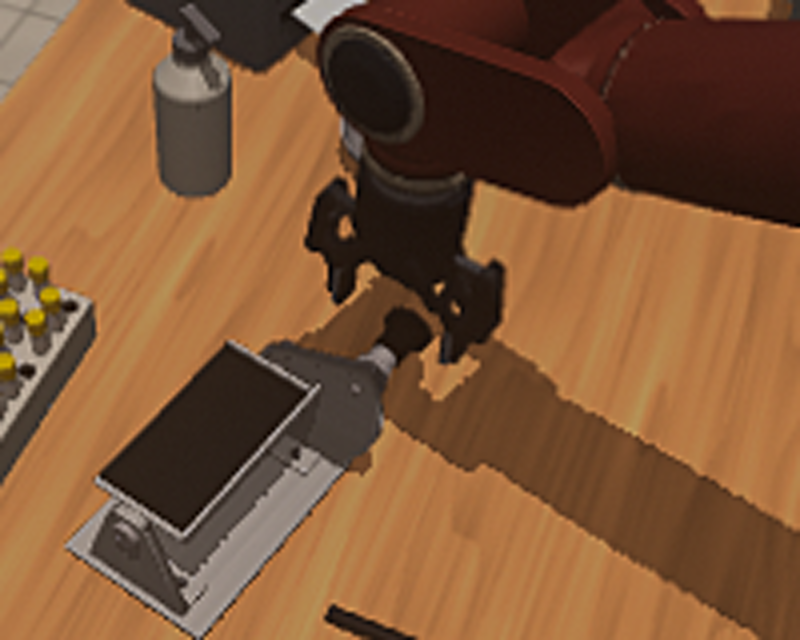

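```bash

python3 - <<'E'
from plan import *
from plant import cams
f=cams.grab_frame("wrist")
s=sensors.state();A=q2R(s["tool_rot"]);p=s["tool_pos"]
pts=[p+A@np.array([-.019-.013+dx,dy,dz]) for dx in(-.011,.011) for dy in(-.0425,.0425) for dz in(-.011,.011)]
pts2=[stand(q) for q in [(-.068,-.123,.117),(-.068,-.147,.117),(-.068,-.123,.129),(-.068,-.147,.135),(-.086,-.147,.117),(-.05,-.147,.117),(-.08,-.123,.117),(-.056,-.123,.117)]]
crop(f,"pics/w9.png",0,0,512,384,1.5,project(f,pts+pts2))
print(project(f,pts)*1.5)
E
```

```text
[[237.75300539 375.16444189]
 [244.48186673 445.59540261]
 [548.10591711 374.63698635]
 [541.51410738 445.04144323]
 [258.90631228 344.8672646 ]
 [263.96184171 407.10378015]
 [526.62113063 344.43124705]
 [521.69585017 406.6463149 ]]
```

View pics/w9.png

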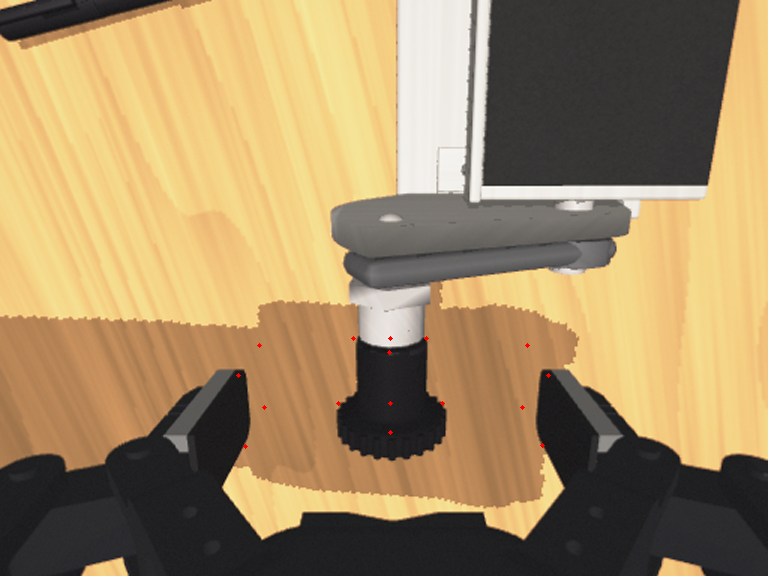

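```bash

python3 - <<'E'
from plan import *
from plant import cams
f=cams.grab_frame("side")
s=sensors.state();A=q2R(s["tool_rot"]);p=s["tool_pos"]
crop(f,"pics/s9.png",250,150,350,230,8,project(f,[p+A@np.array([x,dy,0]) for x in(0,-.013,-.03,-.045) for dy in(-.0425,-.057,.0425,.057)]))
f=cams.grab_frame("wrist");c=f["cam_to_world"];print(A.T@(c[:3,3]-p),(A.T@c[:3,:3]).round(3))
E
```

```text
[-0.16446815 -0.00043312 -0.06907163] [[-0.001 -0.272  0.962]
 [ 1.    -0.001  0.001]
 [ 0.001  0.962  0.272]]
```

View pics/s9.png

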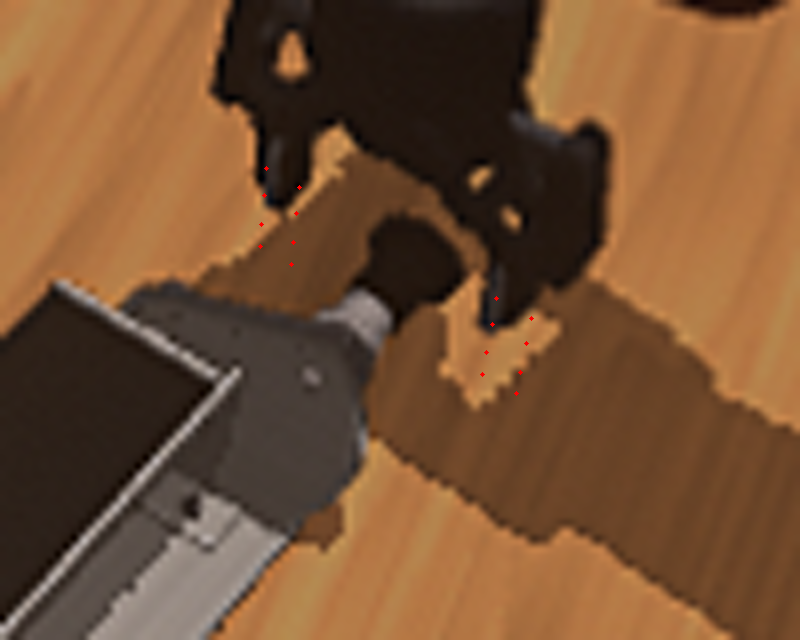

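Call:
{"op": "drive_tool", "data": {
  "series": [
    {"x": 0.25,"y": -0.08,"z": -0.03,"ax": 0,"ay": 0,"az": -0.03},
    {"x": 0.5,"y": -0.08,"z": -0.03,"ax": 0,"ay": 0,"az": -0.03},
    {"x": 0.54,"y": -0.08,"z": -0.03,"ax": 0,"ay": 0,"az": -0.03},
    {"x": 0.54,"y": -0.08,"z": -0.03,"ax": 0,"ay": 0,"az": -0.03},
    {"x": 0.54,"y": -0.08,"z": -0.03,"ax": 0,"ay": 0,"az": -0.03}
  ]
}}

```text
time: 12.38
tool_pos: [0.4746, -0.1013, 0.0876]
tool_rot: [-0.434, -0.557, -0.436, 0.558]
contact_force: [-0.1, -0.5, 0.3]
gripper_width: 1.002
```

Call:
{"op": "drive_tool", "data": {
  "series": [
    {"x": 0,"y": 0,"z": 0,"ax": 0,"ay": 0,"az": 0},
    {"x": 0,"y": 0,"z": 0,"ax": 0,"ay": 0,"az": 0},
    {"x": 0,"y": 0,"z": 0,"ax": 0,"ay": 0,"az": 0},
    {"x": 0,"y": 0,"z": 0,"ax": 0,"ay": 0,"az": 0}
  ]
}}

```text
time: 12.72
tool_pos: [0.475, -0.1015, 0.0883]
tool_rot: [-0.434, -0.557, -0.436, 0.558]
contact_force: [0.7, -1.1, -0.2]
gripper_width: 1.002
```

```bash
python3 kn.py -.068 -.133 .09 0
```

```text
12.72 [ 0.475  -0.1015  0.0883] [ 0.7 -1.1 -0.2] 1.002 [-0.36 -0.18  2.04 -0.    1.28 -0.12]
[-0.067  0.057  0.004] [-0.014  0.     0.026]
```

Call:
{"op": "drive_tool", "data": {
  "series": [
    {"x": 0,"y": 0.02,"z": 0,"ax": 0,"ay": 0,"az": 0},
    {"x": 0,"y": 0.02,"z": 0,"ax": 0,"ay": 0,"az": 0},
    {"x": 0,"y": 0.02,"z": 0,"ax": 0,"ay": 0,"az": 0},
    {"x": 0,"y": 0.02,"z": 0,"ax": 0,"ay": 0,"az": 0},
    {"x": 0,"y": 0.02,"z": 0,"ax": 0,"ay": 0,"az": 0}
  ],
  "hand": 0
}}

```text
time: 13.13
tool_pos: [0.4757, -0.1016, 0.0882]
tool_rot: [-0.435, -0.557, -0.435, 0.558]
contact_force: [12.5, -3.6, -5.6]
gripper_width: 0.303
```

Call:
{"op": "drive_tool", "data": {
  "series": [
    {"x": 0,"y": 0,"z": 0,"ax": 0,"ay": 0,"az": 0},
    {"x": 0,"y": 0,"z": 0,"ax": 0,"ay": 0,"az": 0},
    {"x": 0,"y": 0,"z": 0,"ax": 0,"ay": 0,"az": 0},
    {"x": 0,"y": 0,"z": 0,"ax": 0,"ay": 0,"az": 0}
  ]
}}

```text
time: 13.47
tool_pos: [0.4767, -0.1019, 0.0882]
tool_rot: [0.435, 0.558, 0.435, -0.557]
contact_force: [5.3, -1.6, -2.9]
gripper_width: 0.247
```

```bash
python3 kn.py -.068 -.133 .09 0
python3 - <<'E'
from plan import *
from plant import cams
f=cams.grab_frame("wrist")
crop(f,"pics/w10.png",0,0,512,384,1.5)
f=cams.grab_frame("side")
crop(f,"pics/s10.png",250,150,350,230,8)
E
```

```text
13.47 [ 0.4767 -0.1019  0.0882] [ 5.3 -1.6 -2.9] 0.247 [-0.36 -0.18  2.04  0.    1.28 -0.12]
[-0.07  -0.014  0.004] [-0.014  0.    -0.015]
```

View pics/w10.png

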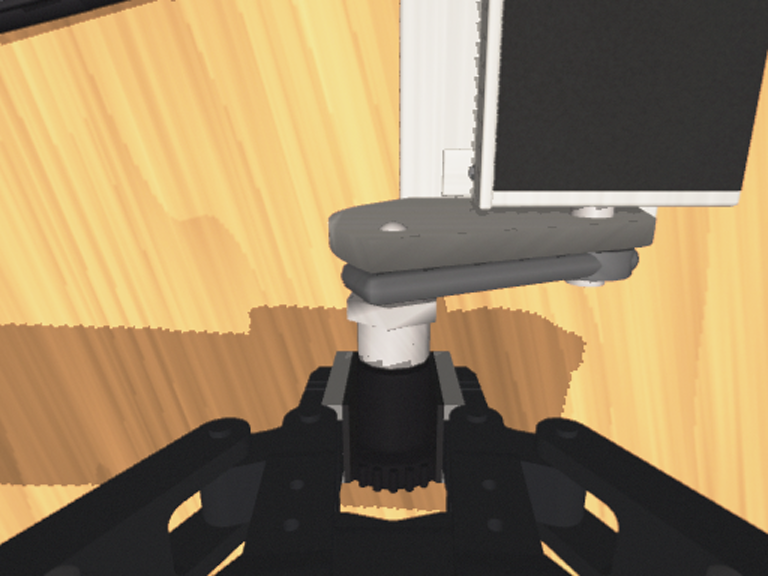

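View pics/s10.png

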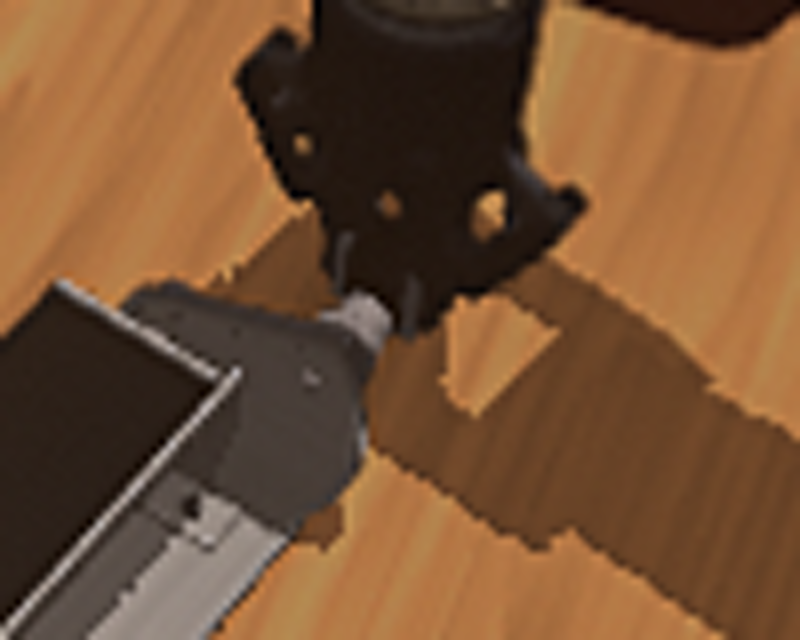

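Call:
{"op": "drive_tool", "data": {
  "series": [
    {"x": 0,"y": 0,"z": 0.15,"ax": 0,"ay": 0,"az": 0},
    {"x": 0,"y": 0,"z": 0.3,"ax": 0,"ay": 0,"az": 0},
    {"x": 0,"y": 0,"z": 0.42,"ax": 0,"ay": 0,"az": 0},
    {"x": 0,"y": 0,"z": 0.48,"ax": 0,"ay": 0,"az": 0},
    {"x": 0,"y": 0,"z": 0.5,"ax": 0,"ay": 0,"az": 0}
  ]
}}

```text
time: 13.98
tool_pos: [0.4744, -0.1111, 0.0881]
tool_rot: [0.434, 0.56, 0.436, -0.555]
contact_force: [9.0, 9.3, -3.0]
gripper_width: 0.25
```

Call:
{"op": "drive_tool", "data": {
  "series": [
    {"x": 0,"y": 0,"z": 0,"ax": 0,"ay": 0,"az": 0},
    {"x": 0,"y": 0,"z": 0,"ax": 0,"ay": 0,"az": 0},
    {"x": 0,"y": 0,"z": 0,"ax": 0,"ay": 0,"az": 0},
    {"x": 0,"y": 0,"z": 0,"ax": 0,"ay": 0,"az": 0}
  ]
}}

```text
time: 14.32
tool_pos: [0.4745, -0.1108, 0.0881]
tool_rot: [0.434, 0.56, 0.436, -0.555]
contact_force: [10.0, 9.5, -3.1]
gripper_width: 0.252
```

```bash
python3 kn.py -.068 -.1455 .09 0
python3 - <<'E'
from plan import *
from plant import cams
f=cams.grab_frame("wrist")
crop(f,"pics/w11.png",0,0,512,384,1.5)
s=sensors.state();print("F tool",q2R(s["tool_rot"]).T@s["contact_force"])
E
```

```text
14.32 [ 0.4745 -0.1108  0.0881] [10.   9.5 -3.1] 0.252 [-0.39 -0.18  2.04  0.01  1.28 -0.14]
[-0.077 -0.013  0.137] [-0.015 -0.086 -0.018]
F tool [  3.61767898   5.52546155 -10.99641384]
```

View pics/w11.png

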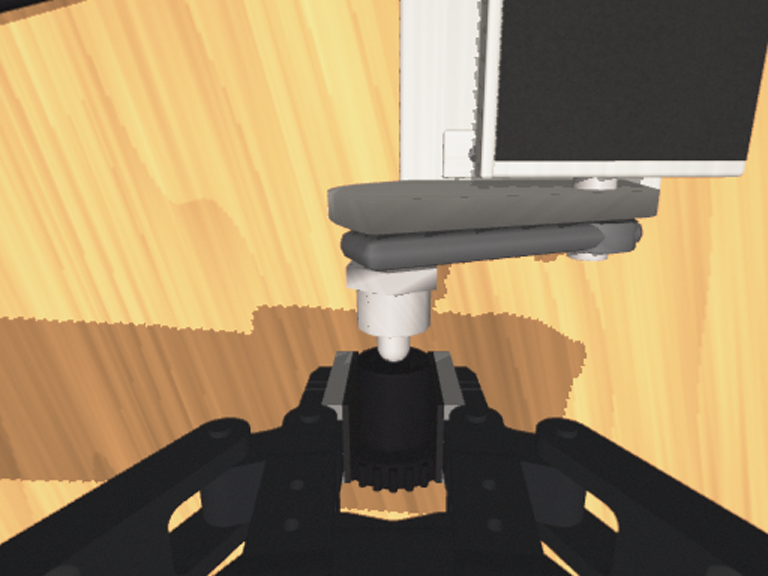

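Call:
{"op": "drive_tool", "data": {
  "series": [
    {"x": 0,"y": 0,"z": 0.08,"ax": 0,"ay": 0,"az": 0},
    {"x": 0,"y": 0,"z": 0.15,"ax": 0,"ay": 0,"az": 0},
    {"x": 0,"y": 0,"z": 0.15,"ax": 0,"ay": 0,"az": 0},
    {"x": 0,"y": 0,"z": 0.15,"ax": 0,"ay": 0,"az": 0}
  ]
}}

```text
time: 14.7
tool_pos: [0.4737, -0.1139, 0.0881]
tool_rot: [0.433, 0.56, 0.436, -0.555]
contact_force: [10.5, 11.5, -4.1]
gripper_width: 0.247
```

```bash
python3 kn.py -.068 -.1455 .09 0
python3 - <<'E'
from plan import *
s=sensors.state();print("F tool",q2R(s["tool_rot"]).T@s["contact_force"])
E
```

```text
14.7 [ 0.4737 -0.1139  0.0881] [10.5 11.5 -4.1] 0.247 [-0.39 -0.18  2.04  0.01  1.28 -0.15]
[-0.077 -0.013  0.008] [-0.016 -0.101 -0.018]
F tool [  4.24088654   7.39948781 -13.66945834]
```

Call:
{"op": "drive_tool", "data": {
  "series": [
    {"x": 0.236,"y": 0,"z": 0,"ax": 0,"ay": 0,"az": 1},
    {"x": 0.474,"y": 0.02,"z": 0,"ax": 0,"ay": 0,"az": 2},
    {"x": 0.708,"y": 0.06,"z": 0,"ax": 0,"ay": 0,"az": 3},
    {"x": 0.937,"y": 0.124,"z": 0,"ax": 0,"ay": 0,"az": 4},
    {"x": 1.16,"y": 0.204,"z": 0,"ax": 0,"ay": 0,"az": 5}
  ]
}}

```text
time: 15.12
tool_pos: [0.4784, -0.1162, 0.0599]
tool_rot: [0.545, 0.641, 0.303, -0.447]
contact_force: [15.8, 11.1, -4.8]
gripper_width: 0.254
```

Call:
{"op": "drive_tool", "data": {
  "series": [
    {"x": 0,"y": 0,"z": 0,"ax": 0,"ay": 0,"az": 0},
    {"x": 0,"y": 0,"z": 0,"ax": 0,"ay": 0,"az": 0},
    {"x": 0,"y": 0,"z": 0,"ax": 0,"ay": 0,"az": 0},
    {"x": 0,"y": 0,"z": 0,"ax": 0,"ay": 0,"az": 0},
    {"x": 0,"y": 0,"z": 0,"ax": 0,"ay": 0,"az": 0}
  ]
}}

```text
time: 15.53
tool_pos: [0.4783, -0.1162, 0.06]
tool_rot: [0.544, 0.641, 0.304, -0.448]
contact_force: [15.0, 10.5, -5.2]
gripper_width: 0.254
```

```bash
python3 kn.py -.0629 -.1455 .059 25
python3 - <<'E'
from plan import *
from plant import cams
s=sensors.state();A=q2R(s["tool_rot"]);print("F tool",A.T@s["contact_force"])
k=s["tool_pos"]+A@np.array([-.029,0,0]);c,sn=np.cos(S[2]),np.sin(S[2]);d=k-[S[0],S[1],.085]
x=c*d[0]+sn*d[1];y=-sn*d[0]+c*d[1];print("knob in pivot",x,y,d[2],"tilt",np.degrees(np.arctan2(d[2],x))%360-154.8)
f=cams.grab_frame("wrist")
crop(f,"pics/w12.png",0,0,512,384,1.5)
f=cams.grab_frame("side")
crop(f,"pics/s12.png",200,120,350,240,5)
E
```

```text
15.53 [ 0.4783 -0.1162  0.06  ] [15.  10.5 -5.2] 0.254 [-0.45 -0.46  2.36  0.12  0.82 -0.26]
[ 0.032 -0.024 -0.035] [-0.043 -0.063 -0.019]
F tool [  9.85715195   8.64759483 -13.83783544]
knob in pivot -0.0750073819397345 -0.14653835103802196 0.001233872657110724 tilt 24.25756849402282
```

View pics/w12.png

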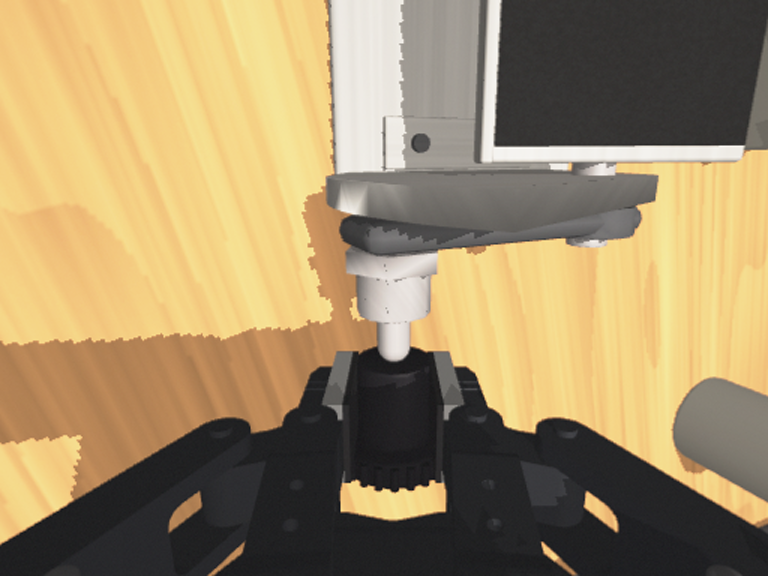

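View pics/s12.png

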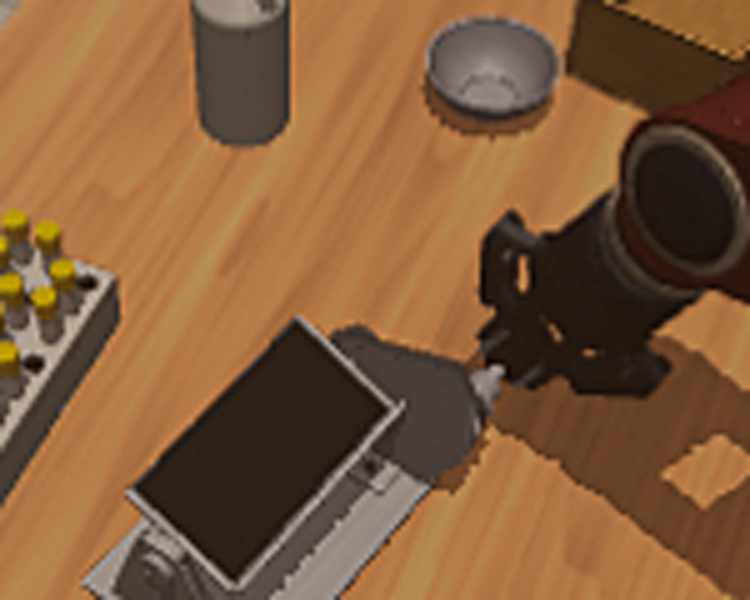

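Call:
{"op": "drive_tool", "data": {
  "series": [
    {"x": 0.04,"y": -0.02,"z": 0,"ax": 0,"ay": 0,"az": 0.1},
    {"x": 0.045,"y": -0.02,"z": 0,"ax": 0,"ay": 0,"az": 0.15},
    {"x": 0.045,"y": -0.02,"z": 0,"ax": 0,"ay": 0,"az": 0.15},
    {"x": 0.045,"y": -0.02,"z": 0,"ax": 0,"ay": 0,"az": 0.15}
  ]
}}

```text
time: 15.97
tool_pos: [0.4786, -0.1163, 0.0591]
tool_rot: [0.547, 0.643, 0.3, -0.444]
contact_force: [17.1, 10.4, -5.3]
gripper_width: 0.246
```

```bash
cat > kp.py <<'E'
from plan import *
s=sensors.state();A=q2R(s["tool_rot"]);print("F tool",A.T@s["contact_force"])
k=s["tool_pos"]+A@np.array([-.029,0,0]);c,sn=np.cos(S[2]),np.sin(S[2]);d=k-[S[0],S[1],.085]
x=c*d[0]+sn*d[1];y=-sn*d[0]+c*d[1];print("knob in pivot",x,y,d[2],"tilt",np.degrees(np.arctan2(d[2],x))%360-154.8)
E
python3 kp.py
```

```text
F tool [ 10.99170574  10.34443177 -14.17388998]
knob in pivot -0.07502151902242998 -0.14659904182497432 0.00016025066380519204 tilt 25.077612812226874
```

Call:
{"op": "drive_tool", "data": {
  "series": [
    {"x": 0,"y": 0,"z": -0.15,"ax": 0,"ay": 0,"az": 0},
    {"x": 0,"y": 0,"z": -0.3,"ax": 0,"ay": 0,"az": 0},
    {"x": 0,"y": 0,"z": -0.45,"ax": 0,"ay": 0,"az": 0},
    {"x": 0,"y": 0,"z": -0.55,"ax": 0,"ay": 0,"az": 0},
    {"x": 0,"y": 0,"z": -0.55,"ax": 0,"ay": 0,"az": 0}
  ]
}}

```text
time: 16.38
tool_pos: [0.4817, -0.1041, 0.0591]
tool_rot: [0.548, 0.642, 0.3, -0.445]
contact_force: [13.2, 3.0, -4.8]
gripper_width: 0.251
```

```bash
python3 kp.py
```

```text
F tool [ 9.5800364  8.8099451 -6.1283058]
knob in pivot -0.07500722157356583 -0.13385928662383506 0.00014640087301438787 tilt 25.088168881436644
```

Call:
{"op": "drive_tool", "data": {
  "series": [
    {"x": 0,"y": 0,"z": 0,"ax": 0,"ay": 0,"az": 0},
    {"x": 0,"y": 0,"z": 0,"ax": 0,"ay": 0,"az": 0},
    {"x": 0,"y": 0,"z": 0,"ax": 0,"ay": 0,"az": 0},
    {"x": 0,"y": 0,"z": 0,"ax": 0,"ay": 0,"az": 0},
    {"x": 0,"y": 0,"z": 0,"ax": 0,"ay": 0,"az": 0}
  ],
  "hand": 1
}}

```text
time: 16.8
tool_pos: [0.4794, -0.1053, 0.0577]
tool_rot: [0.548, 0.64, 0.301, -0.447]
contact_force: [0.4, -1.2, -0.5]
gripper_width: 0.936
```

Call:
{"op": "drive_tool", "data": {
  "series": [
    {"x": -0.5,"y": 0,"z": 0,"ax": 0,"ay": 0,"az": 0},
    {"x": -1.5,"y": 0,"z": 0,"ax": 0,"ay": 0,"az": 0},
    {"x": -2.5,"y": 0,"z": 0,"ax": 0,"ay": 0,"az": 0},
    {"x": -3.5,"y": 0,"z": 0,"ax": 0,"ay": 0,"az": 0},
    {"x": -4.5,"y": 0,"z": 0,"ax": 0,"ay": 0,"az": 0}
  ]
}}

```text
time: 17.22
tool_pos: [0.4316, -0.0932, 0.1601]
tool_rot: [0.548, 0.64, 0.301, -0.447]
contact_force: [0.2, -1.4, 0.5]
gripper_width: 1.001
```

```bash
python3 to.py .4755 .2912 .2 -102
python3 - <<'E'
from plan import *
from plant import cams
import pickle
F={n:cams.grab_frame(n) for n in("wrist","side","top")}
pickle.dump(F,open("f13.pkl","wb"))
crop(F["wrist"],"pics/w13.png",0,0,512,384,1.5)
crop(F["side"],"pics/s13.png",200,120,350,240,5)
E
```

```text
17.22 [ 0.4316 -0.0932  0.1601] [ 0.2 -1.4  0.5] 1.001 [-0.44 -0.8   2.38  0.09  1.12 -0.21]
[ -2.324  -1.153 -15.341] [17.264 -3.918 -4.065]
```

View pics/w13.png

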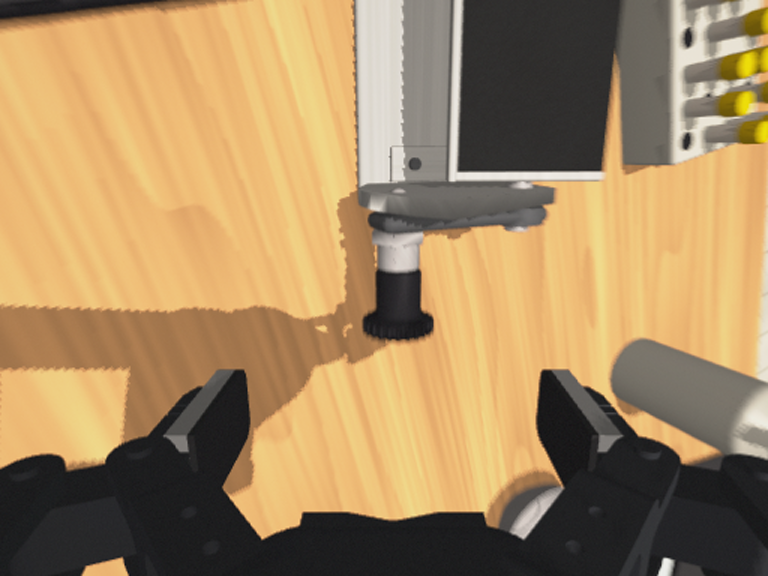

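View pics/s13.png

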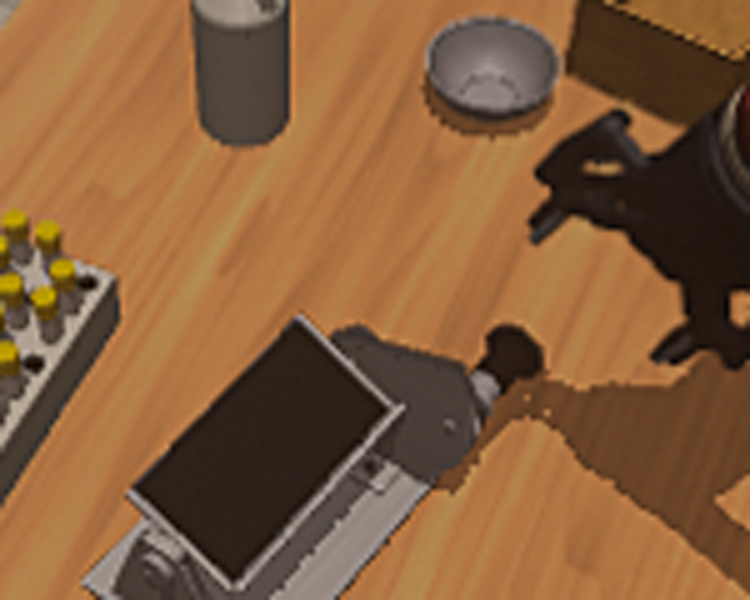

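Call:
{"op": "drive_tool", "data": {
  "series": [
    {"x": -0.5,"y": 0.5,"z": -0.5,"ax": 0,"ay": 0,"az": -1.3},
    {"x": -1,"y": 1,"z": -1.2,"ax": 0,"ay": 0,"az": -2.6},
    {"x": -1.6,"y": 1.4,"z": -2,"ax": 0,"ay": 0,"az": -3.9},
    {"x": -2,"y": 1.6,"z": -2.8,"ax": 0,"ay": 0,"az": -5.1},
    {"x": -2,"y": 1.6,"z": -3.4,"ax": 0,"ay": 0,"az": -5.1}
  ]
}}

```text
time: 17.78
tool_pos: [0.4707, -0.014, 0.2218]
tool_rot: [-0.434, -0.557, -0.436, 0.558]
contact_force: [-0.7, -0.2, -0.0]
gripper_width: 0.995
```

```bash
python3 to.py .4755 .2912 .2 -102
```

```text
17.78 [ 0.4707 -0.014   0.2218] [-0.7 -0.2 -0. ] 0.995 [-0.19 -0.34  1.94  0.    1.54  0.06]
[  0.877  -2.78  -11.889] [17.586  0.02   0.018]
```

Call:
{"op": "drive_tool", "data": {
  "series": [
    {"x": 0,"y": -0.2,"z": -0.9,"ax": 1.4,"ay": 0,"az": 0},
    {"x": 0,"y": -0.4,"z": -2,"ax": 2.8,"ay": 0,"az": 0},
    {"x": 0,"y": -0.7,"z": -3.2,"ax": 4.2,"ay": 0,"az": 0},
    {"x": 0,"y": -1,"z": -4.4,"ax": 5.6,"ay": 0,"az": 0},
    {"x": 0,"y": -1.3,"z": -5.6,"ax": 7,"ay": 0,"az": 0}
  ]
}}

```text
time: 18.2
tool_pos: [0.4692, 0.1289, 0.2191]
tool_rot: [-0.248, -0.661, -0.248, 0.663]
contact_force: [0.6, 0.2, -0.7]
gripper_width: 0.999
```

```bash
python3 to.py .4755 .2912 .2 -102
```

```text
18.2 [0.4692 0.1289 0.2191] [ 0.6  0.2 -0.7] 0.999 [ 0.12 -0.29  1.91 -0.    1.52  0.97]
[ 0.756 -4.724 -4.461] [ 1.0624e+01  2.5000e-02 -5.0000e-03]
```

Call:
{"op": "drive_tool", "data": {
  "series": [
    {"x": 0.1,"y": -0.6,"z": -0.6,"ax": 1.4,"ay": 0,"az": 0},
    {"x": 0.2,"y": -1.3,"z": -1.2,"ax": 2.8,"ay": 0,"az": 0},
    {"x": 0.3,"y": -2.1,"z": -2,"ax": 4.2,"ay": 0,"az": 0},
    {"x": 0.3,"y": -2.9,"z": -2.8,"ax": 5.6,"ay": 0,"az": 0},
    {"x": 0.3,"y": -3.7,"z": -3.5,"ax": 7,"ay": 0,"az": 0}
  ]
}}

```text
time: 18.62
tool_pos: [0.4734, 0.2561, 0.2111]
tool_rot: [-0.038, -0.705, -0.037, 0.707]
contact_force: [-0.1, -0.4, 0.6]
gripper_width: 0.998
```

```bash
python3 to.py .4755 .2912 .2 -102
```

```text
18.62 [0.4734 0.2561 0.2111] [-0.1 -0.4  0.6] 0.998 [ 0.36 -0.15  1.81 -0.    1.49  1.82]
[ 0.44  -1.387 -0.233] [ 3.628  0.023 -0.022]
```

Call:
{"op": "drive_tool", "data": {
  "series": [
    {"x": 0.2,"y": -0.5,"z": -0.1,"ax": 1.4,"ay": 0,"az": 0},
    {"x": 0.4,"y": -1,"z": -0.2,"ax": 2.8,"ay": 0,"az": 0},
    {"x": 0.44,"y": -1.39,"z": -0.23,"ax": 3.6,"ay": 0,"az": 0},
    {"x": 0.44,"y": -1.39,"z": -0.23,"ax": 3.6,"ay": 0,"az": 0},
    {"x": 0.44,"y": -1.39,"z": -0.23,"ax": 3.6,"ay": 0,"az": 0}
  ]
}}

```text
time: 19.03
tool_pos: [0.4753, 0.2899, 0.2008]
tool_rot: [0.069, -0.703, 0.071, 0.704]
contact_force: [-0.8, -0.1, 0.5]
gripper_width: 0.998
```

Call:
{"op": "drive_tool", "data": {
  "series": [
    {"x": 0,"y": 0,"z": 0,"ax": 0,"ay": 0,"az": 0},
    {"x": 0,"y": 0,"z": 0,"ax": 0,"ay": 0,"az": 0},
    {"x": 0,"y": 0,"z": 0,"ax": 0,"ay": 0,"az": 0},
    {"x": 0,"y": 0,"z": 0,"ax": 0,"ay": 0,"az": 0},
    {"x": 0,"y": 0,"z": 0,"ax": 0,"ay": 0,"az": 0}
  ]
}}

```text
time: 19.45
tool_pos: [0.4761, 0.2898, 0.2034]
tool_rot: [-0.071, 0.704, -0.071, -0.703]
contact_force: [0.8, 0.0, 0.4]
gripper_width: 1.001
```

```bash
python3 to.py .4755 .2912 .2 -102
python3 - <<'E'
from plan import *
from plant import cams
import pickle
f=cams.grab_frame("wrist");pickle.dump(f,open("w14.pkl","wb"))
crop(f,"pics/w14.png",0,0,512,384,1.5)
E
```

```text
19.45 [0.4761 0.2898 0.2034] [0.8 0.  0.4] 1.001 [ 0.41 -0.11  1.78 -0.    1.47  2.19]
[ 0.134 -0.052  0.034] [ 0.093 -0.025  0.003]
```

View pics/w14.png

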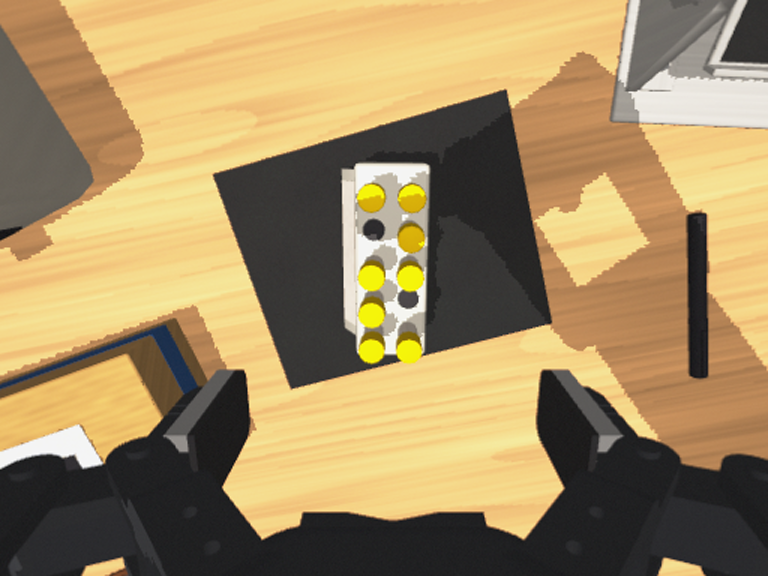

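```bash
python3 - <<'E'
from plan import *
import pickle
f=pickle.load(open("w14.pkl","rb"));s=sensors.state();A=q2R(s["tool_rot"])
c=np.array([(370.5,198),(412,197),(371,350),(409,350)])/1.5-.33
p=atz(f,c,.093);m=p.mean(0);print(m,(A.T@(m-s["tool_pos"])).round(4))
for a,b in((0,2),(1,3)):
    d=A.T@(p[a]-p[b]);print(np.degrees(np.arctan2(d[1],-d[2])))
c=np.array([(355,166),(430,164)])/1.5-.33
p=atz(f,c,.055);print(((p-s["tool_pos"])@A).round(4))
E
```

```text
[0.47702717 0.29118428 0.093     ] [ 0.1104 -0.0015 -0.0005]
0.5894192918506764
0.6059480212276925
[[ 0.1485 -0.0237 -0.0624]
 [ 0.1485  0.023  -0.0635]]
```

Call:
{"op": "drive_tool", "data": {
  "series": [
    {"x": 1.4,"y": -0.05,"z": 0,"ax": 0.05,"ay": 0,"az": 0},
    {"x": 2.8,"y": -0.05,"z": 0,"ax": 0.05,"ay": 0,"az": 0},
    {"x": 4.2,"y": -0.05,"z": 0,"ax": 0.05,"ay": 0,"az": 0},
    {"x": 5.4,"y": -0.05,"z": 0,"ax": 0.05,"ay": 0,"az": 0},
    {"x": 6.2,"y": -0.05,"z": 0,"ax": 0.05,"ay": 0,"az": 0}
  ]
}}

```text
time: 19.92
tool_pos: [0.4745, 0.2903, 0.0446]
tool_rot: [0.072, -0.703, 0.073, 0.704]
contact_force: [0.3, 0.5, 0.3]
gripper_width: 1.002
```

Call:
{"op": "drive_tool", "data": {
  "series": [
    {"x": 0.3,"y": 0,"z": 0,"ax": 0,"ay": 0,"az": 0},
    {"x": 0.6,"y": 0,"z": 0,"ax": 0,"ay": 0,"az": 0},
    {"x": 0.6,"y": 0,"z": 0,"ax": 0,"ay": 0,"az": 0},
    {"x": 0.6,"y": 0,"z": 0,"ax": 0,"ay": 0,"az": 0},
    {"x": 0.6,"y": 0,"z": 0,"ax": 0,"ay": 0,"az": 0}
  ]
}}

```text
time: 20.33
tool_pos: [0.4779, 0.2919, 0.0352]
tool_rot: [-0.073, 0.705, -0.072, -0.702]
contact_force: [0.8, -0.7, -0.6]
gripper_width: 1.0
```

Call:
{"op": "drive_tool", "data": {
  "series": [
    {"x": 0,"y": 0,"z": 0,"ax": 0,"ay": 0,"az": 0},
    {"x": 0,"y": 0,"z": 0,"ax": 0,"ay": 0,"az": 0},
    {"x": 0,"y": 0,"z": 0,"ax": 0,"ay": 0,"az": 0},
    {"x": 0,"y": 0,"z": 0,"ax": 0,"ay": 0,"az": 0},
    {"x": 0,"y": 0,"z": 0,"ax": 0,"ay": 0,"az": 0}
  ]
}}

```text
time: 20.75
tool_pos: [0.4765, 0.2913, 0.0333]
tool_rot: [-0.072, 0.704, -0.072, -0.703]
contact_force: [0.4, 0.6, -0.0]
gripper_width: 0.998
```

```bash
python3 to.py .4758 .2912 .0235 -102.5
```

```text
20.75 [0.4765 0.2913 0.0333] [ 0.4  0.6 -0. ] 0.998 [ 0.42  0.07  1.9  -0.    1.16  2.19]
[0.393 0.009 0.028] [ 0.147 -0.023  0.002]
```

Call:
{"op": "drive_tool", "data": {
  "series": [
    {"x": 0.15,"y": 0,"z": 0,"ax": 0.1,"ay": 0,"az": 0},
    {"x": 0.3,"y": 0,"z": 0,"ax": 0.1,"ay": 0,"az": 0},
    {"x": 0.38,"y": 0,"z": 0,"ax": 0.1,"ay": 0,"az": 0},
    {"x": 0.38,"y": 0,"z": 0,"ax": 0.1,"ay": 0,"az": 0},
    {"x": 0.38,"y": 0,"z": 0,"ax": 0.1,"ay": 0,"az": 0}
  ]
}}

```text
time: 21.17
tool_pos: [0.4761, 0.2911, 0.0231]
tool_rot: [-0.075, 0.703, -0.076, -0.703]
contact_force: [-0.3, 0.0, -0.1]
gripper_width: 1.001
```

Call:
{"op": "drive_tool", "data": {
  "series": [
    {"x": 0,"y": 0,"z": 0,"ax": 0,"ay": 0,"az": 0},
    {"x": 0,"y": 0,"z": 0,"ax": 0,"ay": 0,"az": 0},
    {"x": 0,"y": 0,"z": 0,"ax": 0,"ay": 0,"az": 0},
    {"x": 0,"y": 0,"z": 0,"ax": 0,"ay": 0,"az": 0},
    {"x": 0,"y": 0,"z": 0,"ax": 0,"ay": 0,"az": 0}
  ]
}}

```text
time: 21.58
tool_pos: [0.4765, 0.2913, 0.0237]
tool_rot: [-0.076, 0.704, -0.076, -0.702]
contact_force: [-0.6, -0.8, 0.1]
gripper_width: 1.003
```

Call:
{"op": "drive_tool", "data": {
  "series": [
    {"x": 0,"y": 0,"z": 0,"ax": 0,"ay": 0,"az": 0},
    {"x": 0,"y": 0,"z": 0,"ax": 0,"ay": 0,"az": 0},
    {"x": 0,"y": 0,"z": 0,"ax": 0,"ay": 0,"az": 0},
    {"x": 0,"y": 0,"z": 0,"ax": 0,"ay": 0,"az": 0},
    {"x": 0,"y": 0,"z": 0,"ax": 0,"ay": 0,"az": 0}
  ],
  "hand": 0
}}

```text
time: 22.0
tool_pos: [0.4769, 0.2913, 0.0242]
tool_rot: [-0.076, 0.704, -0.076, -0.702]
contact_force: [-0.0, 0.9, 2.8]
gripper_width: 0.536
```

Call:
{"op": "drive_tool", "data": {
  "series": [
    {"x": 0,"y": 0,"z": 0,"ax": 0,"ay": 0,"az": 0},
    {"x": 0,"y": 0,"z": 0,"ax": 0,"ay": 0,"az": 0},
    {"x": 0,"y": 0,"z": 0,"ax": 0,"ay": 0,"az": 0},
    {"x": 0,"y": 0,"z": 0,"ax": 0,"ay": 0,"az": 0}
  ]
}}

```text
time: 22.33
tool_pos: [0.4768, 0.2913, 0.0241]
tool_rot: [-0.076, 0.704, -0.076, -0.702]
contact_force: [0.2, -0.7, 4.0]
gripper_width: 0.539
```

Call:
{"op": "drive_tool", "data": {
  "series": [
    {"x": -0.3,"y": 0,"z": 0,"ax": 0,"ay": 0,"az": 0},
    {"x": -1.2,"y": 0,"z": 0,"ax": 0,"ay": 0,"az": 0},
    {"x": -2.6,"y": 0,"z": 0,"ax": 0,"ay": 0,"az": 0},
    {"x": -4.2,"y": 0,"z": 0,"ax": 0,"ay": 0,"az": 0},
    {"x": -5.8,"y": 0,"z": 0,"ax": 0,"ay": 0,"az": 0}
  ]
}}

```text
time: 22.75
tool_pos: [0.4741, 0.2905, 0.1675]
tool_rot: [0.075, -0.702, 0.076, 0.704]
contact_force: [1.5, -0.7, -3.7]
gripper_width: 0.534
```

Call:
{"op": "drive_tool", "data": {
  "series": [
    {"x": -1,"y": 0,"z": 0,"ax": 0,"ay": 0,"az": 0},
    {"x": -1.6,"y": 0,"z": 0,"ax": 0,"ay": 0,"az": 0},
    {"x": -1.6,"y": 0,"z": 0,"ax": 0,"ay": 0,"az": 0},
    {"x": -1.6,"y": 0,"z": 0,"ax": 0,"ay": 0,"az": 0}
  ]
}}

```text
time: 23.08
tool_pos: [0.4757, 0.2912, 0.2079]
tool_rot: [-0.075, 0.703, -0.076, -0.703]
contact_force: [0.4, 0.4, -4.7]
gripper_width: 0.534
```

```bash
python3 - <<'E'
from to import *
to(stand([-.05,0,.27]),toolR(S[2]))
from plant import cams
import pickle
F={n:cams.grab_frame(n) for n in("wrist","side")}
pickle.dump(F,open("f15.pkl","wb"))
crop(F["wrist"],"pics/w15.png",0,0,512,384,1.5)
crop(F["side"],"pics/s15.png",150,160,350,320,4)
E
```

```text
23.08 [0.4757 0.2912 0.2079] [ 0.4  0.4 -4.7] 0.534 [ 0.42 -0.11  1.77 -0.    1.48  2.2 ]
[-2.475 10.065 -4.251] [-1.7651e+01 -9.0000e-03 -1.3000e-02]
```

View pics/w15.png

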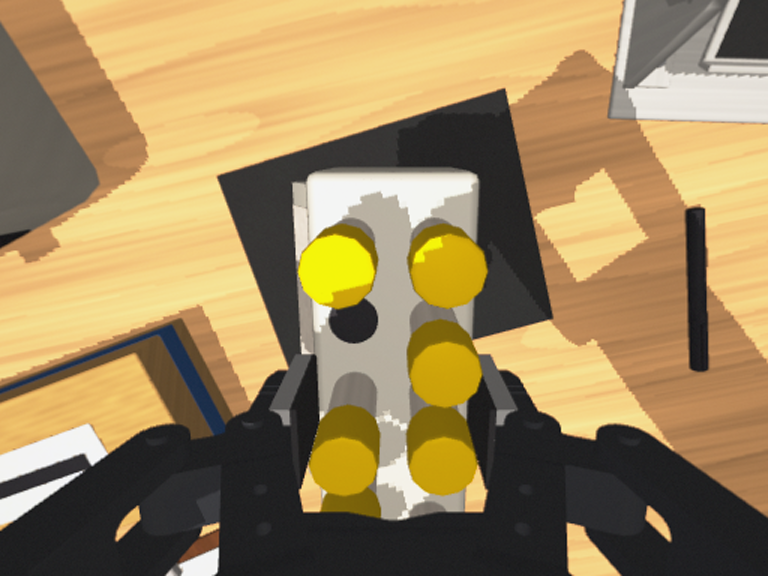

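View pics/s15.png

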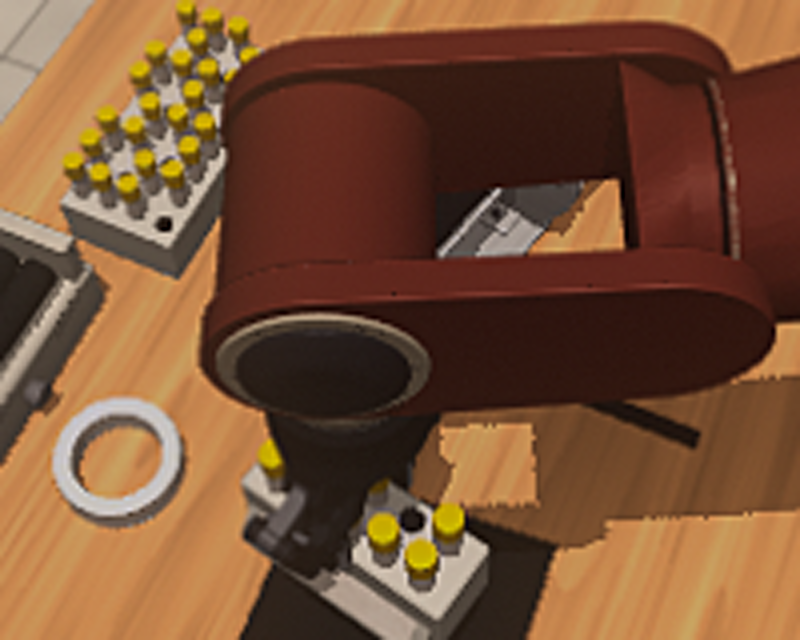

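Call:
{"op": "drive_tool", "data": {
  "series": [
    {"x": -0.3,"y": 0.5,"z": -0.2,"ax": -1.4,"ay": 0,"az": 0},
    {"x": -0.6,"y": 1.2,"z": -0.4,"ax": -2.8,"ay": 0,"az": 0},
    {"x": -1,"y": 1.9,"z": -0.7,"ax": -4.2,"ay": 0,"az": 0},
    {"x": -1.4,"y": 2.7,"z": -1,"ax": -5.6,"ay": 0,"az": 0},
    {"x": -1.8,"y": 3.5,"z": -1.3,"ax": -7,"ay": 0,"az": 0}
  ]
}}

```text
time: 23.6
tool_pos: [0.4878, 0.1978, 0.2506]
tool_rot: [-0.142, -0.691, -0.141, 0.694]
contact_force: [0.1, -0.7, -4.1]
gripper_width: 0.538
```

```bash
python3 kn.py -.05 0 .27 0
```

```text
23.6 [0.4878 0.1978 0.2506] [ 0.1 -0.7 -4.1] 0.538 [ 0.24 -0.2   1.79 -0.    1.56  1.41]
[-0.769  7.041  1.348] [-10.575   0.045   0.02 ]
```

Call:
{"op": "drive_tool", "data": {
  "series": [
    {"x": -0.2,"y": 0.8,"z": 0.15,"ax": -1.4,"ay": 0,"az": 0},
    {"x": -0.4,"y": 1.7,"z": 0.3,"ax": -2.8,"ay": 0,"az": 0},
    {"x": -0.6,"y": 2.6,"z": 0.5,"ax": -4.2,"ay": 0,"az": 0},
    {"x": -0.77,"y": 3.6,"z": 0.7,"ax": -5.6,"ay": 0,"az": 0},
    {"x": -0.77,"y": 4.6,"z": 0.9,"ax": -7,"ay": 0,"az": 0}
  ]
}}

```text
time: 24.02
tool_pos: [0.5123, 0.0831, 0.271]
tool_rot: [-0.343, -0.618, -0.343, 0.619]
contact_force: [0.4, -0.4, -3.4]
gripper_width: 0.533
```

```bash
python3 kn.py -.05 0 .27 0
```

```text
24.02 [0.5123 0.0831 0.271 ] [ 0.4 -0.4 -3.4] 0.533 [ 0.02 -0.23  1.78 -0.    1.6   0.57]
[0.039 1.743 1.758] [-3.579  0.01   0.014]
```

Call:
{"op": "drive_tool", "data": {
  "series": [
    {"x": 0,"y": 0.6,"z": 0.6,"ax": -1.3,"ay": 0,"az": 0},
    {"x": 0,"y": 1.2,"z": 1.2,"ax": -2.6,"ay": 0,"az": 0},
    {"x": 0,"y": 1.74,"z": 1.76,"ax": -3.58,"ay": 0,"az": 0},
    {"x": 0,"y": 1.74,"z": 1.76,"ax": -3.58,"ay": 0,"az": 0}
  ]
}}

```text
time: 24.35
tool_pos: [0.5255, 0.0208, 0.2697]
tool_rot: [-0.433, -0.558, -0.433, 0.56]
contact_force: [-0.4, -0.6, -3.6]
gripper_width: 0.537
```

```bash
cat > dk.py <<'E'
import sys
from to import *
def deckpose(dx,dy,dz,t=25.):
    t=np.radians(t);z=.012+dz
    return stand([dx*np.cos(t)-z*np.sin(t),dy,.085+dx*np.sin(t)+z*np.cos(t)]),toolR(S[2],t)
if __name__=="__main__":
    a=list(map(float,sys.argv[1:]));p,M=deckpose(a[0],a[1],a[2]+.0211);print("tgt",p.round(4));to(p,M)
E
python3 dk.py .004 0 .06
```

```text
tgt [0.5399 0.0193 0.1711]
24.35 [0.5255 0.0208 0.2697] [-0.4 -0.6 -3.6] 0.537 [-0.1  -0.21  1.76 -0.    1.59  0.15]
[ 3.942  0.585 -0.096] [-0.08   0.047  5.034]
```

Call:
{"op": "drive_tool", "data": {
  "series": [
    {"x": 0.5,"y": 0.1,"z": -0.02,"ax": 0,"ay": 0,"az": 1},
    {"x": 1.2,"y": 0.2,"z": -0.04,"ax": 0,"ay": 0,"az": 2},
    {"x": 2.1,"y": 0.35,"z": -0.06,"ax": 0,"ay": 0,"az": 3},
    {"x": 3,"y": 0.5,"z": -0.08,"ax": 0,"ay": 0,"az": 4},
    {"x": 3.9,"y": 0.58,"z": -0.1,"ax": -0.08,"ay": 0.05,"az": 5}
  ]
}}

```text
time: 24.77
tool_pos: [0.5398, 0.0232, 0.1723]
tool_rot: [0.545, 0.639, 0.305, -0.448]
contact_force: [-0.3, -0.3, -4.4]
gripper_width: 0.535
```

Call:
{"op": "drive_tool", "data": {
  "series": [
    {"x": 0,"y": 0,"z": 0,"ax": 0,"ay": 0,"az": 0},
    {"x": 0,"y": 0,"z": 0,"ax": 0,"ay": 0,"az": 0},
    {"x": 0,"y": 0,"z": 0,"ax": 0,"ay": 0,"az": 0},
    {"x": 0,"y": 0,"z": 0,"ax": 0,"ay": 0,"az": 0},
    {"x": 0,"y": 0,"z": 0,"ax": 0,"ay": 0,"az": 0}
  ]
}}

```text
time: 25.18
tool_pos: [0.5441, 0.0222, 0.1805]
tool_rot: [0.546, 0.641, 0.303, -0.447]
contact_force: [0.1, 0.3, -2.8]
gripper_width: 0.534
```

```bash
python3 dk.py .004 0 .025
python3 - <<'E'
from plan import *
from plant import cams
F={n:cams.grab_frame(n) for n in("wrist","side")}
crop(F["wrist"],"pics/w16.png",0,0,512,384,1.5)
crop(F["side"],"pics/s16.png",200,120,350,240,5)
E
```

```text
tgt [0.5542 0.0157 0.1393]
25.18 [0.5441 0.0222 0.1805] [ 0.1  0.3 -2.8] 0.534 [-0.05 -0.43  2.13 -0.09  1.01  0.22]
[ 1.682 -0.294  0.161] [-0.01  -0.047 -0.086]
```

View pics/w16.png

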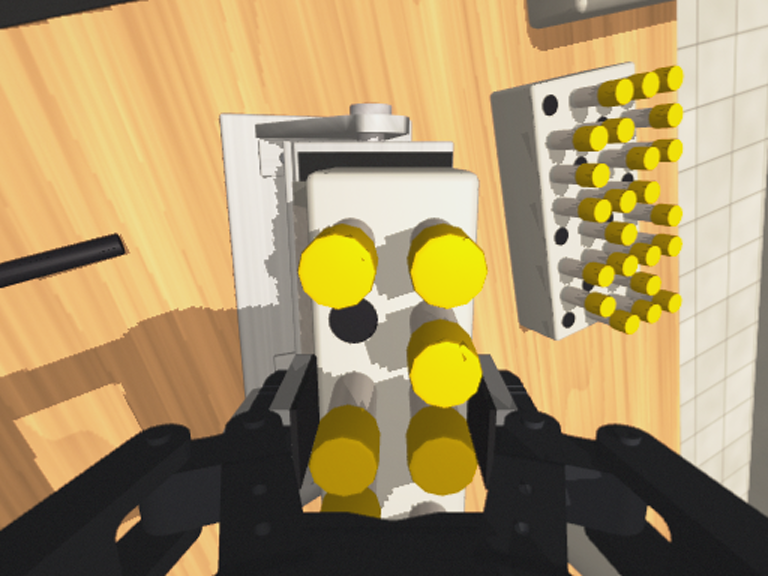

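View pics/s16.png

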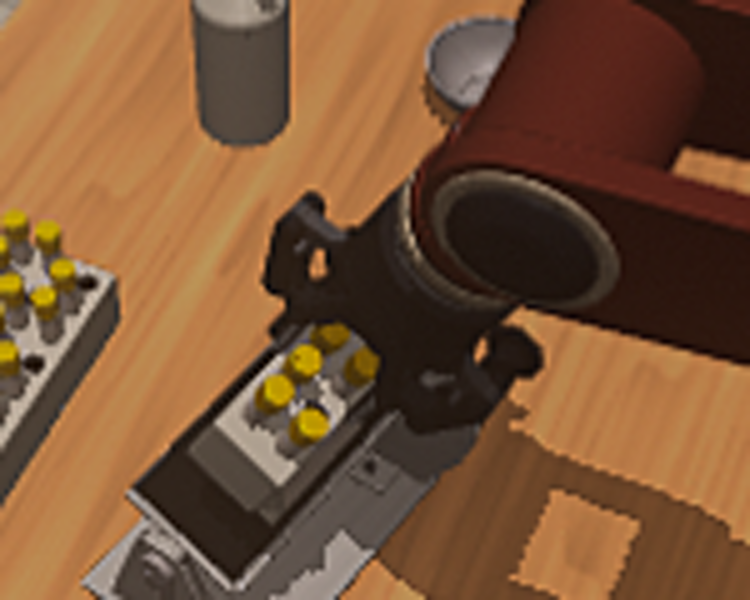

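Call:
{"op": "drive_tool", "data": {
  "series": [
    {"x": 0.5,"y": -0.15,"z": 0.08,"ax": 0,"ay": 0,"az": -0.05},
    {"x": 1,"y": -0.2,"z": 0.15,"ax": 0,"ay": 0,"az": -0.05},
    {"x": 1.4,"y": -0.2,"z": 0.15,"ax": 0,"ay": 0,"az": -0.05},
    {"x": 1.5,"y": -0.2,"z": 0.15,"ax": 0,"ay": 0,"az": -0.05},
    {"x": 1.5,"y": -0.2,"z": 0.15,"ax": 0,"ay": 0,"az": -0.05}
  ]
}}

```text
time: 25.7
tool_pos: [0.5505, 0.0161, 0.1376]
tool_rot: [0.544, 0.638, 0.307, -0.451]
contact_force: [-0.1, 0.0, -3.7]
gripper_width: 0.536
```

Call:
{"op": "drive_tool", "data": {
  "series": [
    {"x": 0,"y": 0,"z": 0,"ax": 0,"ay": 0,"az": 0},
    {"x": 0,"y": 0,"z": 0,"ax": 0,"ay": 0,"az": 0},
    {"x": 0,"y": 0,"z": 0,"ax": 0,"ay": 0,"az": 0},
    {"x": 0,"y": 0,"z": 0,"ax": 0,"ay": 0,"az": 0},
    {"x": 0,"y": 0,"z": 0,"ax": 0,"ay": 0,"az": 0}
  ]
}}

```text
time: 26.12
tool_pos: [0.5514, 0.0163, 0.1401]
tool_rot: [0.545, 0.639, 0.306, -0.449]
contact_force: [-0.6, -0.0, -4.1]
gripper_width: 0.534
```

Call:
{"op": "drive_tool", "data": {
  "series": [
    {"x": 0,"y": 0,"z": 0,"ax": 0,"ay": 0,"az": 0},
    {"x": 0,"y": 0,"z": 0,"ax": 0,"ay": 0,"az": 0},
    {"x": 0,"y": 0,"z": 0,"ax": 0,"ay": 0,"az": 0},
    {"x": 0,"y": 0,"z": 0,"ax": 0,"ay": 0,"az": 0},
    {"x": 0,"y": 0,"z": 0,"ax": 0,"ay": 0,"az": 0}
  ]
}}

```text
time: 26.53
tool_pos: [0.5512, 0.0162, 0.1395]
tool_rot: [0.545, 0.639, 0.306, -0.45]
contact_force: [-0.2, -0.9, -3.4]
gripper_width: 0.536
```

```bash
python3 dk.py .004 0 .0
python3 - <<'E'
from plan import *
from plant import cams
F={n:cams.grab_frame(n) for n in("wrist","side")}
crop(F["wrist"],"pics/w17.png",0,0,512,384,1.5)
crop(F["side"],"pics/s17.png",210,160,310,240,8)
E
```

```text
tgt [0.5645 0.0132 0.1167]
26.53 [0.5512 0.0162 0.1395] [-0.2 -0.9 -3.4] 0.536 [-0.07 -0.36  2.15 -0.09  0.93  0.22]
[ 1.058  0.113 -0.007] [ 0.002 -0.036  0.029]
```

View pics/w17.png

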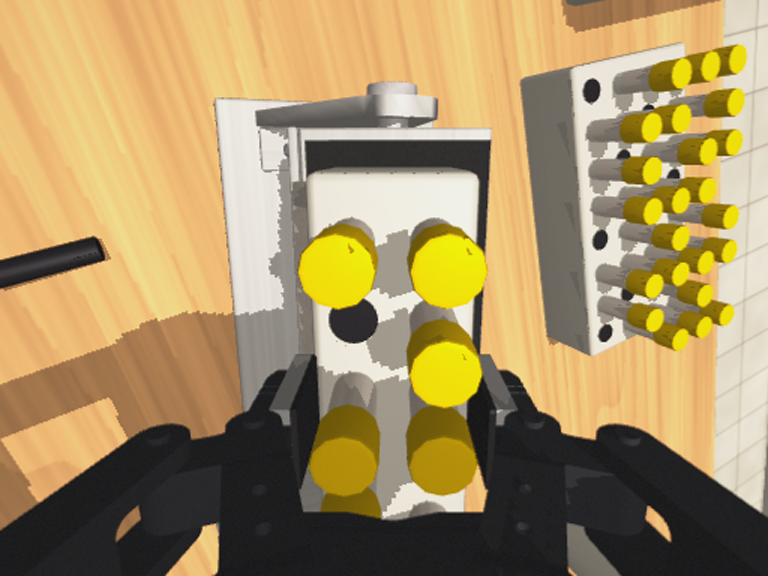

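View pics/s17.png

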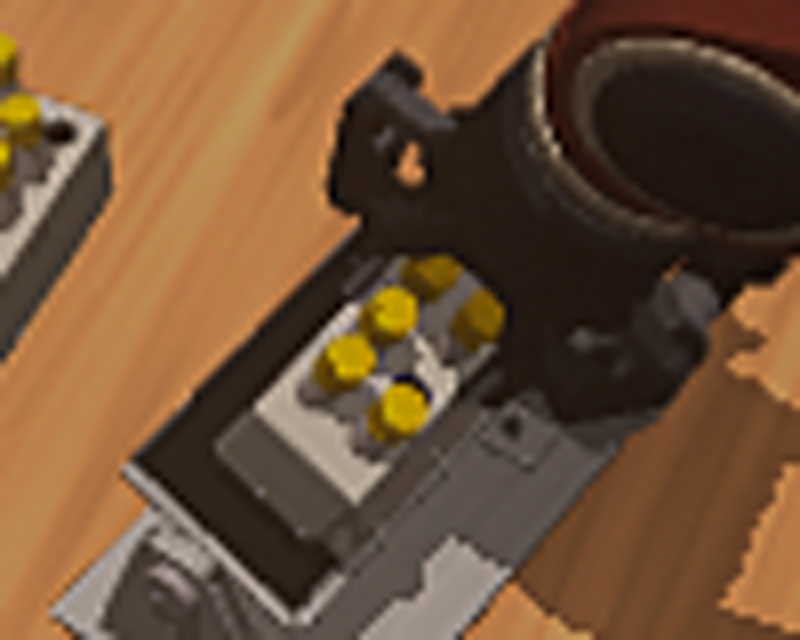

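Call:
{"op": "drive_tool", "data": {
  "series": [
    {"x": 0.3,"y": 0.08,"z": 0,"ax": 0,"ay": 0,"az": 0.03},
    {"x": 0.6,"y": 0.08,"z": 0,"ax": 0,"ay": 0,"az": 0.03},
    {"x": 0.8,"y": 0.08,"z": 0,"ax": 0,"ay": 0,"az": 0.03},
    {"x": 0.9,"y": 0.08,"z": 0,"ax": 0,"ay": 0,"az": 0.03},
    {"x": 0.92,"y": 0.08,"z": 0,"ax": 0,"ay": 0,"az": 0.03}
  ]
}}

```text
time: 27.05
tool_pos: [0.5617, 0.0134, 0.1178]
tool_rot: [0.545, 0.638, 0.306, -0.45]
contact_force: [-0.9, -0.4, -3.6]
gripper_width: 0.534
```

Call:
{"op": "drive_tool", "data": {
  "series": [
    {"x": 0,"y": 0,"z": 0,"ax": 0,"ay": 0,"az": 0},
    {"x": 0,"y": 0,"z": 0,"ax": 0,"ay": 0,"az": 0},
    {"x": 0,"y": 0,"z": 0,"ax": 0,"ay": 0,"az": 0},
    {"x": 0,"y": 0,"z": 0,"ax": 0,"ay": 0,"az": 0},
    {"x": 0,"y": 0,"z": 0,"ax": 0,"ay": 0,"az": 0}
  ]
}}

```text
time: 27.47
tool_pos: [0.5625, 0.0135, 0.1198]
tool_rot: [0.545, 0.639, 0.305, -0.449]
contact_force: [-0.0, 0.6, -3.5]
gripper_width: 0.538
```

```bash
python3 dk.py .003 0 .0
python3 - <<'E'
from plan import *
from plant import cams
s=sensors.state();A=q2R(s["tool_rot"]);print("F tool",A.T@s["contact_force"],A.T@s["ft_torque"])
F={n:cams.grab_frame(n) for n in("wrist","side")}
crop(F["wrist"],"pics/w18.png",0,0,512,384,1.5)
crop(F["side"],"pics/s18.png",210,160,310,240,8)
E
```

```text
tgt [0.5636 0.0134 0.1163]
27.47 [0.5625 0.0135 0.1198] [-0.   0.6 -3.5] 0.538 [-0.07 -0.31  2.14 -0.09  0.88  0.22]
[ 0.149 -0.02  -0.005] [ 0.002 -0.037 -0.007]
F tool [ 3.10402374 -1.62496533 -0.52284899] [ 0.00382766  0.03230181 -0.47267475]
```

View pics/s18.png

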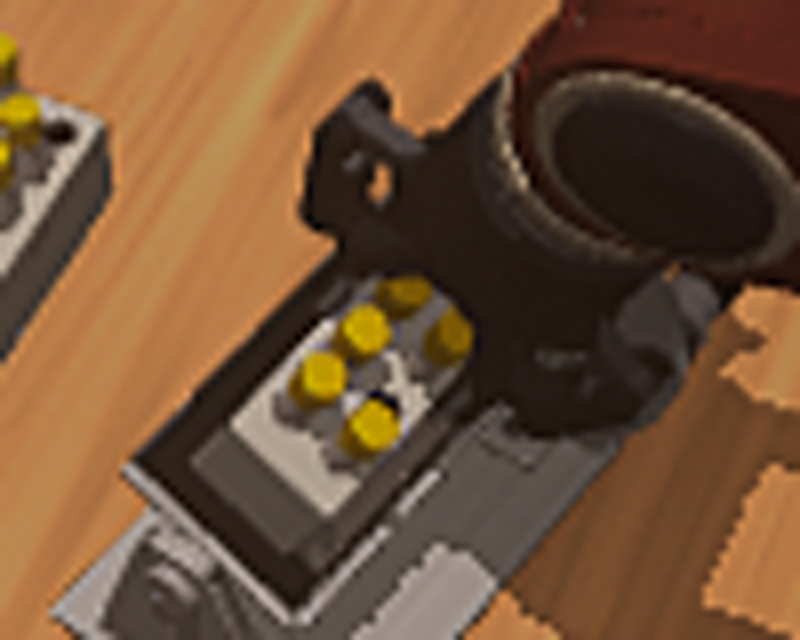

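Call:
{"op": "drive_tool", "data": {
  "series": [
    {"x": 0.05,"y": 0,"z": 0,"ax": 0,"ay": 0,"az": 0},
    {"x": 0.1,"y": 0,"z": 0,"ax": 0,"ay": 0,"az": 0},
    {"x": 0.1,"y": 0,"z": 0,"ax": 0,"ay": 0,"az": 0},
    {"x": 0.1,"y": 0,"z": 0,"ax": 0,"ay": 0,"az": 0}
  ]
}}

```text
time: 27.9
tool_pos: [0.5632, 0.0133, 0.1169]
tool_rot: [0.545, 0.639, 0.305, -0.449]
contact_force: [-0.3, 0.5, -3.1]
gripper_width: 0.536
```

```bash
python3 dk.py .003 0 .0
python3 - <<'E'
from plan import *
s=sensors.state();A=q2R(s["tool_rot"]);print("F tool",A.T@s["contact_force"],A.T@s["ft_torque"])
E
```

```text
tgt [0.5636 0.0134 0.1163]
27.9 [0.5632 0.0133 0.1169] [-0.3  0.5 -3.1] 0.536 [-0.07 -0.3   2.14 -0.09  0.87  0.22]
[ 0.03   0.001 -0.008] [ 0.002 -0.035  0.004]
F tool [ 2.64131607 -1.71312611 -0.44665402] [-0.04519457  0.01680571 -0.4574215 ]
```

Call:
{"op": "drive_tool", "data": {
  "series": [
    {"x": 0.04,"y": 0,"z": 0,"ax": 0,"ay": 0,"az": 0},
    {"x": 0.06,"y": 0,"z": 0,"ax": 0,"ay": 0,"az": 0},
    {"x": 0.06,"y": 0,"z": 0,"ax": 0,"ay": 0,"az": 0},
    {"x": 0.06,"y": 0,"z": 0,"ax": 0,"ay": 0,"az": 0}
  ]
}}

```text
time: 28.23
tool_pos: [0.5641, 0.0131, 0.1162]
tool_rot: [0.545, 0.639, 0.305, -0.449]
contact_force: [-2.9, 0.8, 0.1]
gripper_width: 0.537
```

```bash
python3 dk.py .003 0 .0
python3 - <<'E'
from plan import *
s=sensors.state();A=q2R(s["tool_rot"]);print("F tool",A.T@s["contact_force"],A.T@s["ft_torque"])
E
```

```text
tgt [0.5636 0.0134 0.1163]
28.23 [0.5641 0.0131 0.1162] [-2.9  0.8  0.1] 0.537 [-0.07 -0.3   2.14 -0.09  0.87  0.22]
[-0.01  -0.019 -0.005] [ 0.002 -0.036 -0.003]
F tool [-1.34921912 -2.69218908 -0.05313943] [ 0.01962593 -0.08194953 -0.72665799]
```

Call:
{"op": "drive_tool", "data": {
  "series": [
    {"x": 0.03,"y": 0,"z": 0,"ax": 0,"ay": 0,"az": 0},
    {"x": 0.03,"y": 0,"z": 0,"ax": 0,"ay": 0,"az": 0},
    {"x": 0.03,"y": 0,"z": 0,"ax": 0,"ay": 0,"az": 0}
  ]
}}

```text
time: 28.48
tool_pos: [0.5642, 0.0131, 0.1162]
tool_rot: [0.545, 0.639, 0.305, -0.449]
contact_force: [-8.4, 1.0, 5.8]
gripper_width: 0.534
```

Call:
{"op": "drive_tool", "data": {
  "series": [
    {"x": 0,"y": 0,"z": 0,"ax": 0,"ay": 0,"az": 0},
    {"x": 0,"y": 0,"z": 0,"ax": 0,"ay": 0,"az": 0},
    {"x": 0,"y": 0,"z": 0,"ax": 0,"ay": 0,"az": 0},
    {"x": 0,"y": 0,"z": 0,"ax": 0,"ay": 0,"az": 0},
    {"x": 0,"y": 0,"z": 0,"ax": 0,"ay": 0,"az": 0}
  ],
  "hand": 1
}}

```text
time: 28.9
tool_pos: [0.5646, 0.013, 0.1155]
tool_rot: [0.545, 0.639, 0.305, -0.449]
contact_force: [0.5, -0.7, -0.9]
gripper_width: 0.998
```

```bash
python3 - <<'E'
from plan import *
from plant import cams
s=sensors.state();A=q2R(s["tool_rot"]);print(s["gripper_width"],"F tool",A.T@s["contact_force"],A.T@s["ft_torque"])
F={n:cams.grab_frame(n) for n in("wrist","side")}
crop(F["wrist"],"pics/w19.png",0,0,512,384,1.5)
crop(F["side"],"pics/s19.png",210,160,310,240,8)
E
```

```text
0.9976769633396777 F tool [1.06151863 0.19933289 0.60526228] [ 0.03630194 -0.0114312  -0.1633297 ]
```

View pics/w19.png

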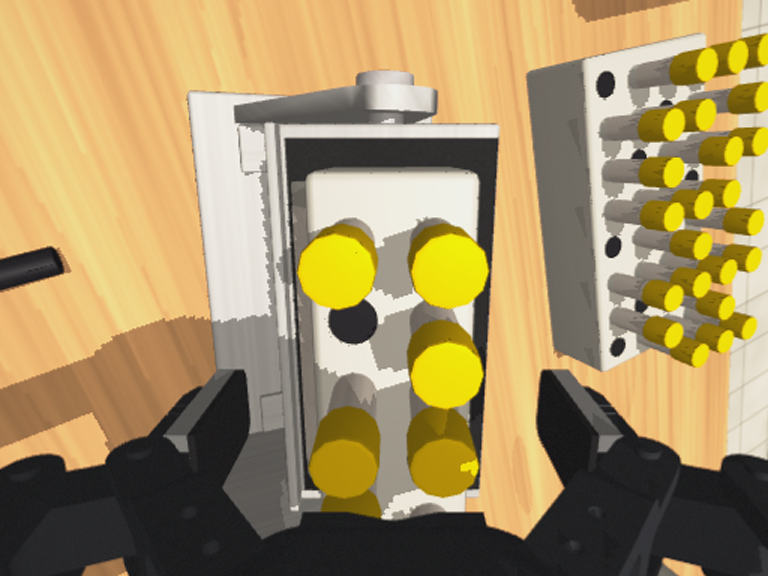

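View pics/s19.png

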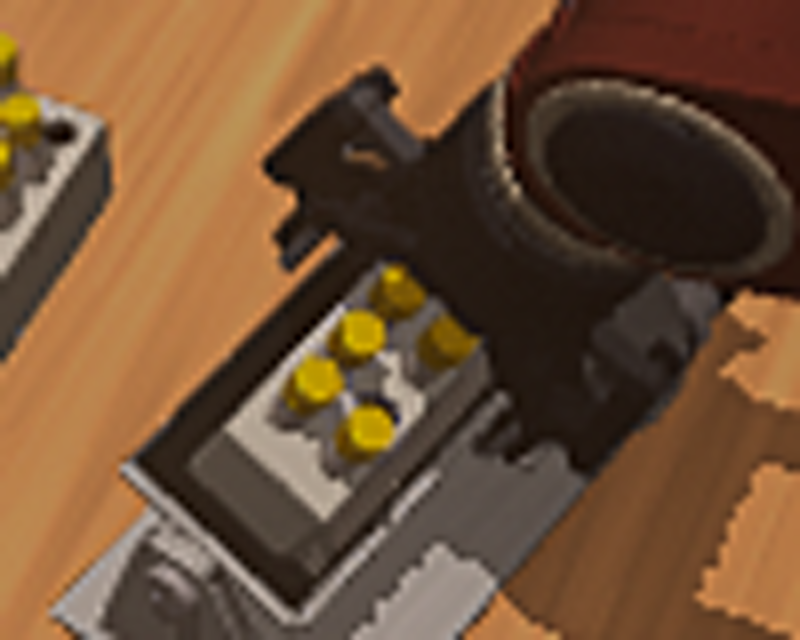

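Call:
{"op": "drive_tool", "data": {
  "series": [
    {"x": -0.5,"y": 0,"z": 0,"ax": 0,"ay": 0,"az": 0},
    {"x": -1.2,"y": 0,"z": 0,"ax": 0,"ay": 0,"az": 0},
    {"x": -2.2,"y": 0,"z": 0,"ax": 0,"ay": 0,"az": 0},
    {"x": -3.4,"y": 0,"z": 0,"ax": 0,"ay": 0,"az": 0},
    {"x": -4.6,"y": 0,"z": 0,"ax": 0,"ay": 0,"az": 0}
  ]
}}

```text
time: 29.42
tool_pos: [0.5161, 0.0245, 0.2196]
tool_rot: [0.545, 0.639, 0.306, -0.449]
contact_force: [1.4, 0.2, -0.0]
gripper_width: 1.006
```

Call:
{"op": "drive_tool", "data": {
  "series": [
    {"x": -0.8,"y": 0,"z": 0,"ax": 0,"ay": 0,"az": 0},
    {"x": -1.4,"y": 0,"z": 0,"ax": 0,"ay": 0,"az": 0},
    {"x": -1.4,"y": 0,"z": 0,"ax": 0,"ay": 0,"az": 0},
    {"x": -1.4,"y": 0,"z": 0,"ax": 0,"ay": 0,"az": 0},
    {"x": -1.4,"y": 0,"z": 0,"ax": 0,"ay": 0,"az": 0}
  ]
}}

```text
time: 29.83
tool_pos: [0.5023, 0.0279, 0.2495]
tool_rot: [0.545, 0.639, 0.306, -0.449]
contact_force: [0.3, 0.5, -0.6]
gripper_width: 1.002
```

```bash
python3 - <<'E'
from dk import *
from plant import cams
import pickle
s=sensors.state();A=q2R(s["tool_rot"]);print(s["time"],s["tool_pos"],"F tool",A.T@s["contact_force"])
F={n:cams.grab_frame(n) for n in("wrist","side","top")}
pickle.dump(F,open("f20.pkl","wb"))
# predicted: rack at deck (.003,0): block top corners, caps, deck corners
def D(x,y,z): return deckpose(x,y,z)[0]
P=[D(.003+a,b,.052) for a in(-.024,.024) for b in(-.065,.065)]+[D(.003-.036,b,.008) for b in(-.06,.06)]+[D(a,b,0) for a in(-.038,.042) for b in(-.08,.08)]
crop(F["wrist"],"pics/w20.png",0,0,512,384,1.5,project(F["wrist"],P))
crop(F["side"],"pics/s20.png",210,160,310,240,8,project(F["side"],P))
crop(F["side"],"pics/s20n.png",130,80,330,240,4)
E
```

```text
29.8333 [0.50233477 0.02789786 0.24952918] F tool [ 0.63585724 -0.15691174 -0.53375986]
```

View pics/w20.png

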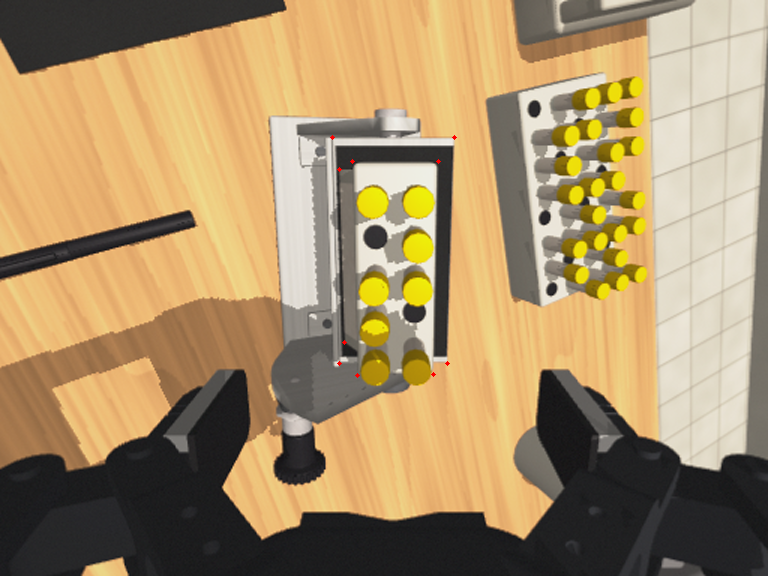

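View pics/s20.png

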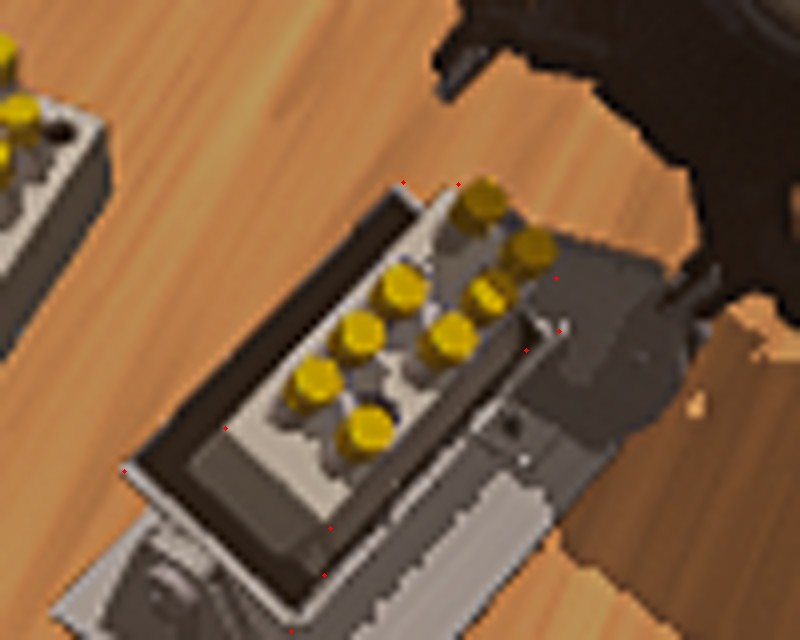

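View pics/s20n.png

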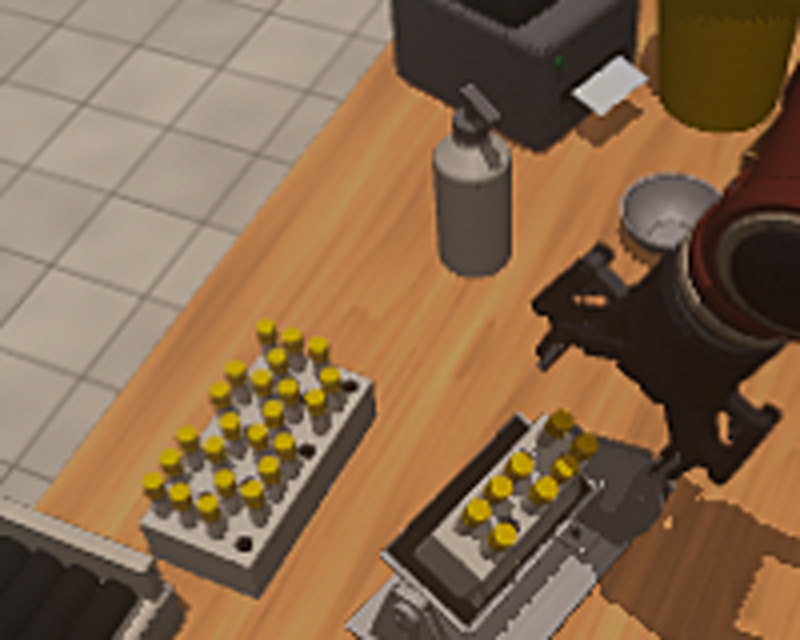

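```bash
python3 -c "
from plant import workorder,sensors
s=sensors.state();print(s['time'],s['contact_force'],abs(s['joint_vel']).max())
print(workorder.job_done())"
```

```text
29.9833 [-0.44455182 -0.1458502   0.28002239] 0.0027912452417102403
the job is handed in; nothing more can be done
None
```

The job is done and handed in at about 30 s of the 72 s allowed. No verdict came back, so the points below are my own last checks.

- **Rack to the mat:** I lifted the rack off the level deck and set it upright near the middle of the mat, then let go.
- **Tilt stand:** I pulled the index knob out about 12.5 mm, swung the platform to 25° and guided the pin back in. The knob came back to within 1 mm of its starting distance from the cheek. The pull on it had dropped to 6 N, the spring's force at home. A picture after release showed the knob back against its barrel.
- **Rack back on the stand:** I took the rack again from the other side and lowered it onto the tilted deck until I felt contact. It stands with the label ledge to the front.

**Last checks:**
- **Position:** In the final wrist picture, the rack and the far edge of the deck are within about 2 mm of where they should be. That puts the rack about 3 mm back from deck centre, so the ledge is about 5 mm from the lip and not touching it. It is within a few mm of centre sideways and square to the deck. The side picture was off by about 1 pixel.
- **Robot:** The gripper was open and clear, and the arm was at rest with under 1 N on it.
- **Bystanders:** The big rack, bottle, dish and marker looked undisturbed in the last pictures. The tape roll was out of view there, but nothing went near it.

**Disagreement:** In the pictures the open fingertips sat about 30 mm behind the tool point, further back than I took from the description. So I gripped the knob and the rack, the second time, a little deeper than first planned. Both held without slipping.

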